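# Close a garment security tag in the pinned pressing jig

## Robot

A 7-joint arm with a two-finger parallel gripper is mounted at the origin on the work surface. World frame = base frame: x ahead of the robot, y to its left, z up, the work surface at z = 0. Lengths are in m, angles in degrees, forces in N, time in s.
With the tool pointing down it reaches from about 0.425 to 0.825 m from the base axis. Payload 3.6 kg.
Tool frame: the origin (TCP) lies at the very end of the fingers, on their centre line; the grasp point (between the pads) lies 19 mm behind it; x points along the fingers, y is the direction in which the jaws open and shut, and the axes are right-handed (so a half turn about x gives the same grasp; the last joint's range is limited). The gripper opens to 85 mm and grips with 20 to 120 N. Pads are 22 mm wide; open, the fingers measure 114 mm over their backs; the gripper's body (76 mm by 85 mm) begins 54 mm behind the grasp point. The pads swing forward as they close: fully open they stand 13 mm farther back than shut.
Start: joints at [67.408, 35.231, -0.722, 81.555, 0.464, 63.22, -2.315], TCP at [0.234, -0.606, 0.231] pointing down, gripper open.
Joint ranges: [-178.69, 178.69], [-17.37, 117.87], [-77.05, 75.6], [15.02, 138.74], [-78.02, 258.01], [0.78, 113.62], [-162.83, 162.83]. Speed limits (degrees/s): [159.86, 159.86, 180, 180, 180, 180, 180].

## Interface

Orientations are given as a 3x3 rotation matrix whose columns are the frame's x, y, z axes.
In Python, from station import * gives the robot as it stands.
- The arm moves only by the tool arm_command, never from a script. Its argument "steps" is a list of rows, each an object with "delta_rot": the turn, a rotation vector about the tool's x, y, z in rad, a list of three; "linear": the shift along the tool's x, y, z in mm, a list of three; "hand": the finger opening in mm, from 0 to 85.4. A call has exactly 5 rows; each row shifts and turns the commanded pose from where the row before left it, along the tool's axes as they then stand; what a row does not reach is not made up. A row lasts 1/12 s, in which the tool goes at most 41.7 mm and 7.16 degrees, less where a joint would pass 70% of its speed; a pose out of reach is approached as far as the arm can. A call with a gripper value outside its range is refused whole. The fingers move at their own pace and stop on an object; "force" is the grip in N (left out, the last holds). Time passes only in rows, so rows that do not move let the fingers close, or fill a call up. It gives the time, the measured TCP pose, the force and the opening at its end, in the units of the state.
- sense(): the state, without advancing time (a new reading comes with each control period).
- capture(name): name is "side" or "top" or "wrist"; returns a dict with "pixels" (480x640x3 uint8, blue, green, red), "vertical_fov" (degrees; the focal length in pixels is half the picture's height over the tangent of half this angle, whatever the lens; pixels are square), "cx", "cy" (the principal point, pixels), "T" (4x4, takes a point from camera to world coordinates); the wrist camera has in their place "tool_from_camera" (4x4, takes a point from camera to tool coordinates, whose origin is the TCP and whose axes are the tool frame's). Camera axes: x right, y down, z forward; pixel columns grow to the right and rows downward; lengths in m; the calibration is good to about 2 mm. A picture is of the moment at which its call begins: read the wrist's pose just before it. There is no depth.
- hand_in(): hands the job in, once; it reports no verdict.
The state is a dict: "t": time; "joints": joint angles; "joint_velocities": joint speeds; "joint_efforts": joint torques, N m; "ee_pos": TCP position; "eef_rot": TCP orientation; "contact_force": force on the tool from outside, world axes, zero at the start; "torque": the same for the moment, N m; "finger_gap": opening from 0.0 (shut) to 1.0 (fully open).
Only numpy, scipy, OpenCV 4.12 (cv2) and the standard library are available. Lean on these libraries where they do the work, as an engineer would, in place of code of your own. Each camera call takes 0.05 s, during which the arm holds its last target.

## Task

Put the yellow garment tag into the round nest in the middle of the grey jig and let it go. Then pick up the blue cover by its black handle, fit it onto the jig so that the blind hole in its underside drops over the short locating pin while its forked end straddles the tall post, and press it down against the spring until it is fully home on the shoulders. Finish with the cover still gripped by its handle and held pressed home (do not let go), and leave the other things on the desk where they are.

Things in the scene. Friction and masses are not known exactly. Their poses are not given: they have to be found in the camera images.
- jig: Grey steel jig, fixed, 190 x 90 x 30 mm. Origin: centre of its underside, on the desk. x runs along its length (tall post at +62 mm, short pin at -62 mm), z up. Nest: round, 50 mm wide, 4 mm deep, in the middle of its top. Pin and post each stand on a round shoulder 22 mm wide with its top 38 mm above the desk: the cover is fully home when its underside rests on both shoulders.
- nest (a point): Centre of the nest's floor (white spring-loaded disc at rest), 26 mm above the desk, level.
- pin_tip (a point): Tip of the short locating pin, 60 mm above the desk. Pin and post are 12 mm in diameter, the last 7 mm tapered to 6 mm. The cover hides the pin when it is held above.
- post_top (a point): Tip of the tall post, 74 mm above the desk; it stays in sight between the fork's prongs.
- anvil (a joint): Travel of the white disc in the nest, m: 0 at rest (up), grows as it is pressed down, about 0.006 when the cover is home on the shoulders over the tag. The spring pushes up with 5 N at 0 and 11 N at 0.006; let go, it lifts the cover and the tag again.
- tag_mid (a point): Centre (half-way up, 9 mm above its underside) of the yellow plastic garment tag: a disc 44 mm in diameter and 18 mm thick, straight sides for the lower 14 mm, then bevelled; 30 g. It lies flat, bevelled side up. In the nest its underside is 26 mm and its top 44 mm above the desk.
- cover: Blue plastic cover, about 0.3 kg, lying on the desk handle up: plate 170 mm long (x), 56 wide (y), 28 thick. Origin: centre of its underside, midway along the 170 mm. x points to the forked end, whose open notch is 22 mm wide and 40 mm long. Fitted on the pin and lying on the tag in the nest, unpressed, its underside is 44 mm above the desk.
- cover_grip (a point): Centre of the cover's black handle, 50 mm above the cover's underside, over its middle. The handle is an upright block, 60 mm along the cover's x, 20 mm thick along its y, 44 mm high, standing on the plate's top (28 mm above the underside) and ending 72 mm above the underside.
- cover_hole (a point): Mouth of the blind hole (14.6 mm in diameter, 24 mm deep) in the cover's underside, at the plain end, 62 mm from the cover's middle (cover x = -62 mm).
- redtag_mid (a point): Bystander: centre of a red tag of the same size as the yellow one.
- tape_mid (a point): Bystander: centre of a roll of white tape, 52 mm in diameter and 24 mm high.
- mug: Bystander: white mug, 80 mm in diameter, 90 mm high; origin at the centre of its underside.
- stapler: Bystander: grey and black stapler, 130 mm long (x), 50 mm high; origin under its centre.
- calculator: Bystander: grey desk calculator, 150 x 90 x 18 mm; origin under its centre.
- tag: The same yellow tag; origin at the centre of its underside.

How it is judged:
By the outcome, as a careful person would: the job done as asked, in the order asked, and still so for the second after the job is handed in, while the arm keeps its last pose, push and grip.
It also fails if it takes over 54 s, if anything falls off the work surface, if the arm or the gripper's body presses on something with over 40 N, if the wrist force passes 120 N, or if a joint passes its speed limit or range.

## Working session

There is one attempt and no reset: what is moved stays moved. The work goes in short steps, Python scripts to look and compute and a tool call to move; the robot and the scene stay as the last step left them, time stands still between calls to the robot, and variables do not carry over. Pictures are saved under pics/ and viewed, and the job is handed in when it is done.

Besides the shell and the picture viewer there is one more tool, called as name([rows], argument=value, ...), one row to a line, values as JSON. arm_command: Moves the arm, as the interface text tells. Its arguments: {"type":"object","properties":{"steps":{"type":"array","items":{"type":"object","properties":{"delta_rot":{"type":"array","items":{"type":"number"}},"linear":{"type":"array","items":{"type":"number"}},"hand":{"type":"number"}}}},"force":{"type":"number"}},"required":["steps"]}

```bash
mkdir -p pics; ls
cat > h.py <<'E'
import numpy as np, cv2, json
from station import *
def snap(n,f):
    s=sense(); c=capture(n); cv2.imwrite('pics/'+f+'.png',c['pixels'])
    np.savez('pics/'+f+'.npz',p=np.array(s['ee_pos']),R=np.array(s['eef_rot']),**{k:np.array(v) for k,v in c.items()})
    return c
def load(f): return dict(np.load('pics/'+f+'.npz'))
def camT(c):
    if 'T' in c: return c['T']
    W=np.eye(4); W[:3,:3]=c['R']; W[:3,3]=c['p']; return W@c['tool_from_camera']
def ray(c,u,v):
    f=240/np.tan(np.radians(float(c['vertical_fov']))/2); T=camT(c)
    d=T[:3,:3]@np.array([(u-c['cx'])/f,(v-c['cy'])/f,1]); return T[:3,3],d/np.linalg.norm(d)
def onz(c,u,v,z):
    o,d=ray(c,u,v); return o+d*(z-o[2])/d[2]
def proj(c,P):
    f=240/np.tan(np.radians(float(c['vertical_fov']))/2); T=np.linalg.inv(camT(c))
    q=T[:3,:3]@np.array(P)+T[:3,3]; return np.array([f*q[0]/q[2]+c['cx'],f*q[1]/q[2]+c['cy']])
E
python3 - <<'E'
from h import *
s=sense(); print(s)
for n in ['side','top','wrist']:
    snap(n,n+'0'); c=load(n+'0'); print(n,c['vertical_fov'],c['cx'],c['cy'],camT(c))
print(c['tool_from_camera'])
E
```

```text
pics
{'t': 0.0, 'joints': array([67.40791784, 35.28877365, -0.72411983, 81.64145301,  0.46237765,
       63.21876   , -2.31560671]), 'joint_velocities': array([ 0.03397146, -0.04573075,  0.11977872,  0.0285796 ,  0.00200253,
       -0.05584546,  0.02422637]), 'joint_efforts': array([-6.84782117e-05, -4.69211483e+01,  2.59498162e-01, -1.71032596e+01,
        1.00258563e-02,  9.64451378e-03,  2.09658893e-06]), 'ee_pos': array([ 0.23347297, -0.60580405,  0.2301427 ]), 'eef_rot': array([[-9.14862736e-04,  3.59620334e-01, -9.33098268e-01],
       [ 2.38163988e-03, -9.33095229e-01, -3.59621498e-01],
       [-9.99996745e-01, -2.55130835e-03, -2.83207478e-06]]), 'contact_force': array([ 1.19962574,  0.37501291, -0.37601245]), 'torque': array([-0.05420537,  0.00518166, -0.000753  ]), 'finger_gap': 0.9986169395139318}
side 43.02251335344797 316.22558367178715 237.02101058402462 [[-0.93450117 -0.26557135  0.23702198  0.35706647]
 [-0.35589234  0.68408423 -0.63668627  0.72903725]
 [ 0.00694264 -0.67933837 -0.73379233  0.97702713]
 [ 0.          0.          0.          1.        ]]
top 50.50083886733214 323.67817164017595 232.32190869285097 [[ 0.02331047 -0.99456775  0.10144756  0.51868234]
 [-0.99969714 -0.02238856  0.01021687 -0.04700104]
 [-0.00789011 -0.10165499 -0.99478842  1.29134076]
 [ 0.          0.          0.          1.        ]]
wrist 66.7119290010668 319.8185906108658 241.1842918329287 [[ 0.3603583  -0.89193097 -0.27313193  0.30278433]
 [-0.93280941 -0.34547776 -0.10252664 -0.58052511]
 [-0.00291432  0.29172636 -0.95649738  0.37294792]
 [ 0.          0.          0.          1.        ]]
[[ 5.28619752e-04 -2.91720495e-01  9.56503462e-01 -1.42713207e-01]
 [ 9.99999536e-01  9.24055773e-04 -2.70833834e-04  9.44123351e-04]
 [-8.04854766e-04  9.56503162e-01  2.91720848e-01 -7.38022665e-02]
 [ 0.00000000e+00  0.00000000e+00  0.00000000e+00  1.00000000e+00]]
```

View pics/top0.png

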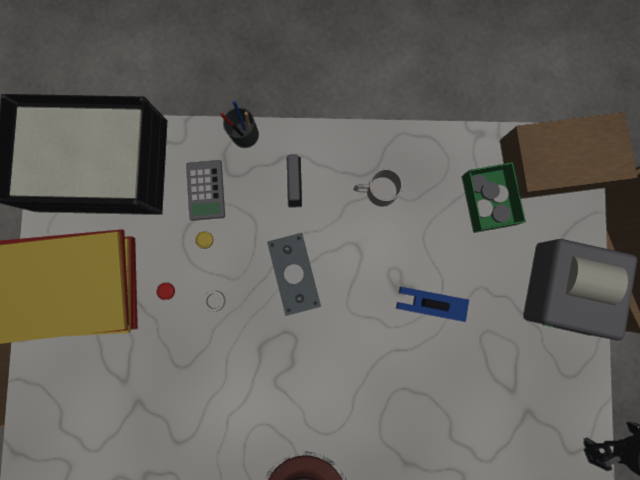

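View pics/side0.png

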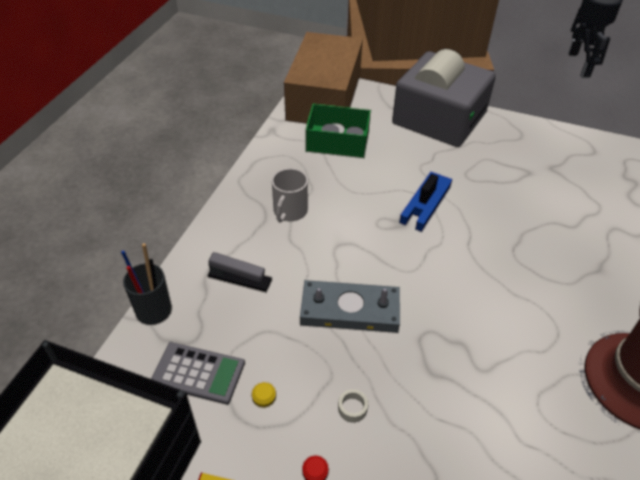

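View pics/wrist0.png

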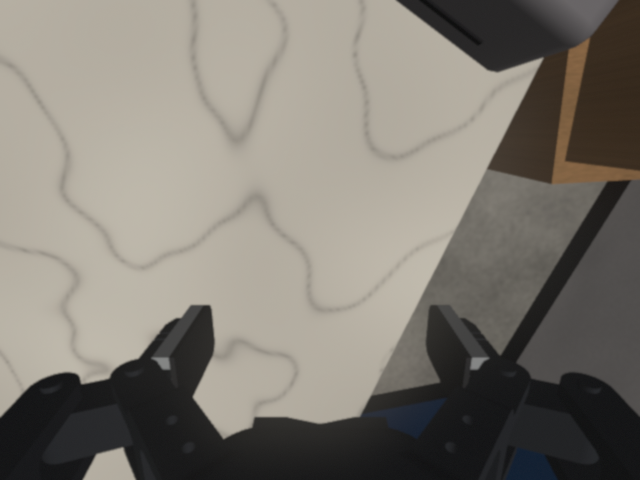

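The top view shows the yellow tag at (205,240), the jig at (293,274) and the cover at (432,304) with its fork to image-left. Next I'll zoom in and measure.

Run:
```python
from h import *
t=load('top0');s=load('side0')
im=t['pixels']; a=cv2.resize(im[220:330,260:330],None,fx=5,fy=5,interpolation=cv2.INTER_CUBIC)
b=cv2.resize(s['pixels'][270:340,290:410],None,fx=4,fy=4,interpolation=cv2.INTER_CUBIC)
c=np.zeros((580,800,3),np.uint8); c[:550,:350]=a; c[:280,350:][:, :450]=b[:, :450]
d=cv2.resize(im[280:330,390:475],None,fx=5,fy=5); c[290:540,360:785]=d
cv2.imwrite('pics/z0.png',c)
def mask(c,lo,hi):
    m=cv2.inRange(cv2.cvtColor(c['pixels'],cv2.COLOR_BGR2HSV),lo,hi); return m
def blob(c,m,roi):
    x0,x1,y0,y1=roi; k=np.zeros_like(m); k[y0:y1,x0:x1]=m[y0:y1,x0:x1]
    cs,_=cv2.findContours(k,cv2.RETR_EXTERNAL,cv2.CHAIN_APPROX_NONE); return max(cs,key=cv2.contourArea)
cy=blob(t,mask(t,(20,90,60),(35,255,255)),(185,225,220,260)); M=cv2.moments(cy); u,v=M['m10']/M['m00'],M['m01']/M['m00']
print('tag top',u,v,onz(t,u,v,.012),cv2.contourArea(cy))
cy=blob(s,mask(s,(20,90,60),(35,255,255)),(240,290,370,415)); M=cv2.moments(cy); u,v=M['m10']/M['m00'],M['m01']/M['m00']
print('tag side',u,v,onz(s,u,v,.012))
cb=blob(t,mask(t,(100,120,30),(130,255,255)),(385,480,275,335)); r=cv2.minAreaRect(cb);
B=cv2.boxPoints(r);print('cover',r); W=[onz(t,*p,.024)[:2] for p in B];print(np.round(W,4),np.mean(W,0),[np.linalg.norm(W[i]-W[i-1]) for i in range(4)])
m=cv2.inRange(im,(0,0,0),(110,110,110)); cj=blob(t,m,(262,330,225,325)); r=cv2.minAreaRect(cj);B=cv2.boxPoints(r);print('jig',r)
W=[onz(t,*p,.028)[:2] for p in B];print(np.round(W,4),np.mean(W,0),[np.linalg.norm(W[i]-W[i-1]) for i in range(4)])
```

```text
tag top 203.92364532019704 239.51724137931035 [0.6240518  0.26842652 0.012     ] 203.0
tag side 263.4097144975899 393.90025954764553 [0.62199062 0.27319331 0.012     ]
cover ((432.5587463378906, 303.6955261230469), (69.88597869873047, 21.58420753479004), 10.922805786132812)
[[ 0.4654 -0.217 ]
 [ 0.5176 -0.2266]
 [ 0.489  -0.3958]
 [ 0.4372 -0.3854]] [ 0.47730403 -0.30619259] [np.float64(0.17082853203909687), np.float64(0.05304065811438149), np.float64(0.17153034154532343), np.float64(0.05286262146389134)]
jig ((293.22503662109375, 273.87384033203125), (77.28060150146484, 37.38579559326172), 75.55596160888672)
[[ 0.6222  0.1105]
 [ 0.6476  0.0209]
 [ 0.4637 -0.0316]
 [ 0.439   0.0567]] [0.54312732 0.03912739] [np.float64(0.19099500626314445), np.float64(0.09316861519965323), np.float64(0.19123299695217102), np.float64(0.09176404574023221)]
```

View pics/z0.png

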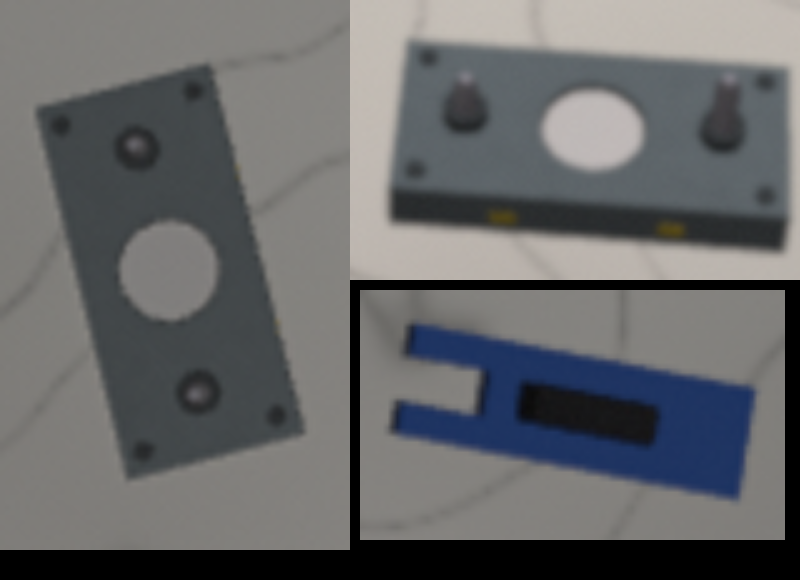

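```bash
cat >> h.py <<'E'
def plan(p1,yaw,n,hand,order=0,p0=None,R0=None):
    """straight path to p1 with the tool down, tool y at world angle yaw (deg); prints rows"""
    from scipy.spatial.transform import Rotation as Ro
    s=sense(); p0=np.array(s['ee_pos']) if p0 is None else p0; R0=np.array(s['eef_rot']) if R0 is None else R0
    y=np.radians(yaw); Y=np.array([np.cos(y),np.sin(y),0]); X=np.array([0,0,-1.]); R1=np.c_[X,Y,np.cross(X,Y)]
    rv=Ro.from_matrix(R0.T@R1).as_rotvec(); R=R0.copy(); dp=(np.array(p1)-p0)/n
    for i in range(n):
        if order==0: l=R.T@dp
        R=R@Ro.from_rotvec(rv/n).as_matrix()
        if order==1: l=R.T@dp
        print(i,np.round(l*1000,1),np.round(rv/n,4),hand)
E
python3 - <<'E'
from h import *
plan([.624,.269,.16],106.3,30,85)
t=load('top0')
for uv in [(224,217),(188,219)]: print(onz(t,*uv,.018))
E
```

```text
0 [  2.4 -22.5 -22.6] [-1.019e-01 -1.000e-04  0.000e+00] 85
1 [  2.4 -20.1 -24.8] [-1.019e-01 -1.000e-04  0.000e+00] 85
2 [  2.4 -17.5 -26.7] [-1.019e-01 -1.000e-04  0.000e+00] 85
3 [  2.4 -14.7 -28.4] [-1.019e-01 -1.000e-04  0.000e+00] 85
4 [  2.4 -11.7 -29.7] [-1.019e-01 -1.000e-04  0.000e+00] 85
5 [  2.4  -8.6 -30.8] [-1.019e-01 -1.000e-04  0.000e+00] 85
6 [  2.4  -5.4 -31.5] [-1.019e-01 -1.000e-04  0.000e+00] 85
7 [  2.4  -2.2 -31.9] [-1.019e-01 -1.000e-04  0.000e+00] 85
8 [  2.4   1.  -31.9] [-1.019e-01 -1.000e-04  0.000e+00] 85
9 [  2.4   4.3 -31.7] [-1.019e-01 -1.000e-04  0.000e+00] 85
10 [  2.4   7.5 -31.1] [-1.019e-01 -1.000e-04  0.000e+00] 85
11 [  2.4  10.6 -30.1] [-1.019e-01 -1.000e-04  0.000e+00] 85
12 [  2.4  13.6 -28.9] [-1.019e-01 -1.000e-04  0.000e+00] 85
13 [  2.4  16.5 -27.4] [-1.019e-01 -1.000e-04  0.000e+00] 85
14 [  2.3  19.2 -25.5] [-1.019e-01 -1.000e-04  0.000e+00] 85
15 [  2.3  21.7 -23.5] [-1.019e-01 -1.000e-04  0.000e+00] 85
16 [  2.3  24.  -21.1] [-1.019e-01 -1.000e-04  0.000e+00] 85
17 [  2.3  26.  -18.6] [-1.019e-01 -1.000e-04  0.000e+00] 85
18 [  2.3  27.7 -15.8] [-1.019e-01 -1.000e-04  0.000e+00] 85
19 [  2.3  29.2 -12.9] [-1.019e-01 -1.000e-04  0.000e+00] 85
20 [ 2.3 30.4 -9.9] [-1.019e-01 -1.000e-04  0.000e+00] 85
21 [ 2.3 31.2 -6.8] [-1.019e-01 -1.000e-04  0.000e+00] 85
22 [ 2.3 31.7 -3.5] [-1.019e-01 -1.000e-04  0.000e+00] 85
23 [ 2.3 31.9 -0.3] [-1.019e-01 -1.000e-04  0.000e+00] 85
24 [ 2.3 31.8  3. ] [-1.019e-01 -1.000e-04  0.000e+00] 85
25 [ 2.3 31.3  6.2] [-1.019e-01 -1.000e-04  0.000e+00] 85
26 [ 2.3 30.5  9.3] [-1.019e-01 -1.000e-04  0.000e+00] 85
27 [ 2.3 29.4 12.4] [-1.019e-01 -1.000e-04  0.000e+00] 85
28 [ 2.3 28.  15.3] [-1.019e-01 -1.000e-04  0.000e+00] 85
29 [ 2.3 26.3 18.1] [-1.019e-01 -1.000e-04  0.000e+00] 85
[0.68177877 0.2188284  0.018     ]
[0.67465624 0.30972174 0.018     ]
```

arm_command([
  {"linear":[2.4,-22.5,-22.6],"delta_rot":[-0.102,0,0],"hand":85},
  {"linear":[2.4,-20.1,-24.8],"delta_rot":[-0.102,0,0],"hand":85},
  {"linear":[2.4,-17.5,-26.7],"delta_rot":[-0.102,0,0],"hand":85},
  {"linear":[2.4,-14.7,-28.4],"delta_rot":[-0.102,0,0],"hand":85},
  {"linear":[2.4,-11.7,-29.7],"delta_rot":[-0.102,0,0],"hand":85},
])

```text
t: 0.57
ee_pos: [0.299, -0.459, 0.219]
eef_rot: [[-0.0, 0.772, -0.635], [0.001, -0.635, -0.772], [-1.0, -0.001, -0.0]]
contact_force: [0.7, -0.0, -0.3]
finger_gap: 0.996
```

arm_command([
  {"linear":[2.4,-8.6,-30.8],"delta_rot":[-0.102,0,0],"hand":85},
  {"linear":[2.4,-5.4,-31.5],"delta_rot":[-0.102,0,0],"hand":85},
  {"linear":[2.4,-2.2,-31.9],"delta_rot":[-0.102,0,0],"hand":85},
  {"linear":[2.4,1,-31.9],"delta_rot":[-0.102,0,0],"hand":85},
  {"linear":[2.4,4.3,-31.7],"delta_rot":[-0.102,0,0],"hand":85},
])

```text
t: 0.98
ee_pos: [0.3641, -0.3133, 0.2072]
eef_rot: [[-0.0, 0.984, -0.177], [-0.0, -0.177, -0.984], [-1.0, -0.0, 0.0]]
contact_force: [0.8, 0.2, -0.1]
finger_gap: 0.998
```

arm_command([
  {"linear":[2.4,7.5,-31.1],"delta_rot":[-0.102,0,0],"hand":85},
  {"linear":[2.4,10.6,-30.1],"delta_rot":[-0.102,0,0],"hand":85},
  {"linear":[2.4,13.6,-28.9],"delta_rot":[-0.102,0,0],"hand":85},
  {"linear":[2.4,16.5,-27.4],"delta_rot":[-0.102,0,0],"hand":85},
  {"linear":[2.4,19.2,-25.5],"delta_rot":[-0.102,0,0],"hand":85},
])

```text
t: 1.4
ee_pos: [0.4292, -0.1675, 0.1952]
eef_rot: [[-0.0, 0.945, 0.326], [-0.0, 0.326, -0.945], [-1.0, -0.0, 0.0]]
contact_force: [0.7, -0.2, 0.2]
finger_gap: 0.996
```

arm_command([
  {"linear":[2.4,21.7,-23.5],"delta_rot":[-0.102,0,0],"hand":85},
  {"linear":[2.4,24,-21.1],"delta_rot":[-0.102,0,0],"hand":85},
  {"linear":[2.4,26,-18.6],"delta_rot":[-0.102,0,0],"hand":85},
  {"linear":[2.4,27.7,-15.8],"delta_rot":[-0.102,0,0],"hand":85},
  {"linear":[2.4,29.2,-12.9],"delta_rot":[-0.102,0,0],"hand":85},
])

```text
t: 1.82
ee_pos: [0.4943, -0.0217, 0.1832]
eef_rot: [[-0.0, 0.666, 0.746], [-0.0, 0.746, -0.666], [-1.0, -0.0, 0.0]]
contact_force: [0.4, -0.2, 0.2]
finger_gap: 0.993
```

Run:
```python
from h import *
snap('wrist','w1'); print(sense()['ee_pos'])
```

```text
[ 0.49709106 -0.01336152  0.18365426]
```

View pics/w1.png

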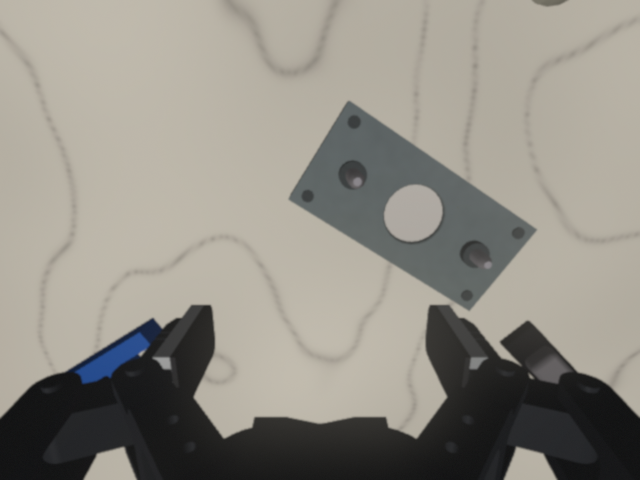

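The jig is seen clearly: pin at (480,260) right, post at (353,175) left, nest (413,213). Continuing to the tag.

arm_command([
  {"linear":[2.3,30.4,-9.9],"delta_rot":[-0.102,0,0],"hand":85},
  {"linear":[2.3,31.2,-6.8],"delta_rot":[-0.102,0,0],"hand":85},
  {"linear":[2.3,31.7,-3.5],"delta_rot":[-0.102,0,0],"hand":85},
  {"linear":[2.3,31.9,-0.3],"delta_rot":[-0.102,0,0],"hand":85},
  {"linear":[2.3,31.8,3.0],"delta_rot":[-0.102,0,0],"hand":85},
])

```text
t: 2.28
ee_pos: [0.5593, 0.1236, 0.1715]
eef_rot: [[-0.0, 0.218, 0.976], [-0.001, 0.976, -0.218], [-1.0, -0.001, -0.0]]
contact_force: [1.0, 0.2, 0.2]
finger_gap: 0.998
```

arm_command([
  {"linear":[2.3,31.3,6.2],"delta_rot":[-0.102,0,0],"hand":85},
  {"linear":[2.3,30.5,9.3],"delta_rot":[-0.102,0,0],"hand":85},
  {"linear":[2.3,29.4,12.4],"delta_rot":[-0.102,0,0],"hand":85},
  {"linear":[2.3,28,15.3],"delta_rot":[-0.102,0,0],"hand":85},
  {"linear":[2.3,26.3,18.1],"delta_rot":[-0.102,0,0],"hand":85},
])

```text
t: 2.7
ee_pos: [0.6243, 0.2692, 0.1597]
eef_rot: [[-0.001, -0.286, 0.958], [-0.001, 0.958, 0.286], [-1.0, -0.001, -0.001]]
contact_force: [1.0, 0.6, 0.9]
finger_gap: 0.997
```

Run:
```python
from h import *
capture('top') 
capture('top')
snap('wrist','w2'); print(sense()['ee_pos'])
c=load('w2'); print(c['p'],np.degrees(np.arctan2(c['R'][1,1],c['R'][0,1])))
m=cv2.inRange(cv2.cvtColor(c['pixels'],cv2.COLOR_BGR2HSV),(20,90,60),(35,255,255))
cs,_=cv2.findContours(m,cv2.RETR_EXTERNAL,cv2.CHAIN_APPROX_NONE)
for k in cs:
  if cv2.contourArea(k)>300:
    M=cv2.moments(k);u,v=M['m10']/M['m00'],M['m01']/M['m00'];print(u,v,cv2.contourArea(k),onz(c,u,v,.009), onz(c,u,v,.018))
    (x,y),(a,b),g=cv2.fitEllipse(k);print(x,y,a,b,np.linalg.norm(onz(c,x-a/2,y,.014)-onz(c,x+a/2,y,.014)))
```

```text
[0.62281123 0.27144275 0.15911425]
[0.62278118 0.27471833 0.1590202 ] 106.79041930348103
315.85480093676813 222.07330210772832 2135.0 [0.6216098  0.27108629 0.009     ] [0.61945161 0.27047627 0.018     ]
315.8573303222656 222.07066345214844 51.933414459228516 52.382835388183594 0.04218166445210881
616.3073658927142 287.9738991192954 6245.0 [0.60264849 0.54109103 0.009     ] [0.60107319 0.53218077 0.018     ]
615.1199340820312 295.3145751953125 56.81330871582031 202.48458862304688 0.04970102965308758
590.4132984711479 180.2596869666267 4589.5 [0.52502037 0.47224741 0.009     ] [0.52583145 0.46545347 0.018     ]
586.9299926757812 188.7794952392578 19.968048095703125 388.89202880859375 0.015941597249510085
```

View pics/w2.png

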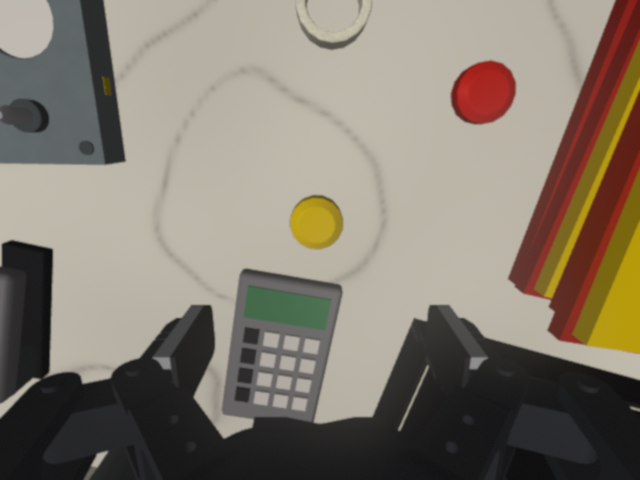

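The tag is at (316,222), but the arm was still settling when I took the picture, so I'm re-measuring.

```bash
cat >> h.py <<'E'
def yel(c,roi=None):
    m=cv2.inRange(cv2.cvtColor(c['pixels'],cv2.COLOR_BGR2HSV),(20,90,60),(35,255,255))
    if roi: k=np.zeros_like(m);x0,x1,y0,y1=roi;k[y0:y1,x0:x1]=m[y0:y1,x0:x1];m=k
    cs,_=cv2.findContours(m,cv2.RETR_EXTERNAL,cv2.CHAIN_APPROX_NONE);k=max(cs,key=cv2.contourArea)
    M=cv2.moments(k);return M['m10']/M['m00'],M['m01']/M['m00'],cv2.contourArea(k)
E
python3 - <<'E'
from h import *
capture('top'); 
for i in range(2):
    snap('wrist','w3_%d'%i);c=load('w3_%d'%i);r=yel(c,(250,400,150,300)); print(sense()['t'],c['p'],r,onz(c,*r[:2],.009))
P=onz(c,*r[:2],.009)
plan([P[0],P[1],.005],106.3,5,85)
print(np.degrees(np.arctan2(c['R'][1,1],c['R'][0,1])))
E
```

```text
2.95 [0.62322931 0.26898062 0.15932407] (323.882657869934, 223.66266101162424, 2122.0) [0.62161394 0.27118119 0.009     ]
3.0 [0.62364904 0.26746184 0.15964652] (326.02240631163704, 223.48449704142013, 2112.5) [0.62158492 0.27117981 0.009     ]
0 [31.   1.1 -0.2] [-0.0001 -0.0002  0.0004] 85
1 [31.   1.  -0.2] [-0.0001 -0.0002  0.0004] 85
2 [31.   1.  -0.2] [-0.0001 -0.0002  0.0004] 85
3 [31.   1.  -0.2] [-0.0001 -0.0002  0.0004] 85
4 [31.   1.  -0.2] [-0.0001 -0.0002  0.0004] 85
106.31959380650083
```

arm_command([
  {"linear":[25,1,-0.8],"delta_rot":[0,0,0],"hand":85},
  {"linear":[25,1,-0.5],"delta_rot":[0,0,0],"hand":85},
  {"linear":[25,0.8,-0.5],"delta_rot":[0,0,0],"hand":85},
  {"linear":[25,0,0],"delta_rot":[0,0,0],"hand":85},
  {"linear":[20,0,0],"delta_rot":[0,0,0],"hand":85},
])

```text
t: 3.42
ee_pos: [0.6211, 0.2678, 0.0388]
eef_rot: [[-0.001, -0.28, 0.96], [-0.003, 0.96, 0.28], [-1.0, -0.002, -0.001]]
contact_force: [-0.1, -1.3, 0.0]
finger_gap: 0.997
```

arm_command([
  {"linear":[15,0,0],"delta_rot":[0,0,0],"hand":85},
  {"linear":[10,0,0],"delta_rot":[0,0,0],"hand":85},
  {"linear":[6,0,0],"delta_rot":[0,0,0],"hand":85},
  {"linear":[0,0,0],"delta_rot":[0,0,0],"hand":80},
  {"linear":[0,0,0],"delta_rot":[0,0,0],"hand":80},
])

```text
t: 3.83
ee_pos: [0.6218, 0.271, 0.0102]
eef_rot: [[0.001, -0.282, 0.959], [0.001, 0.959, 0.282], [-1.0, 0.001, 0.001]]
contact_force: [0.2, 0.3, -0.2]
finger_gap: 0.934
```

Run:
```python
from h import *
snap('wrist','w4');c=load('w4');print(c['p'],yel(c,(150,500,100,400)),sense()['ee_pos'])
```

```text
[0.62177814 0.27103329 0.01021601] (322.1691957511381, 307.9343070308548, 7908.0) [0.62199027 0.27139283 0.01069106]
```

View pics/w4.png

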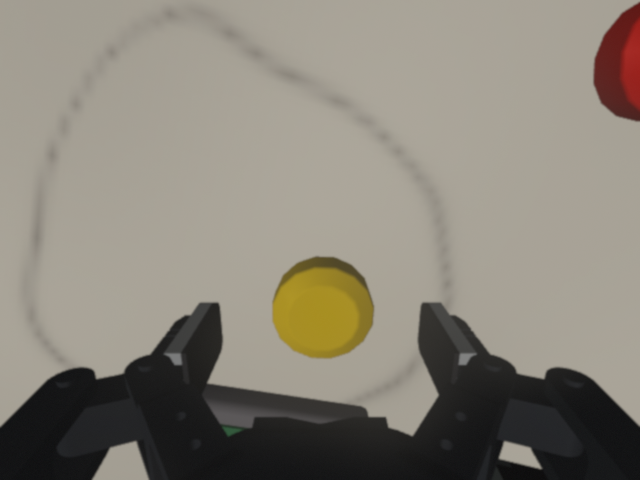

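arm_command([
  {"linear":[4.5,0,0],"delta_rot":[0,0,0],"hand":70},
  {"linear":[0,0,0],"delta_rot":[0,0,0],"hand":38},
  {"linear":[0,0,0],"delta_rot":[0,0,0],"hand":38},
  {"linear":[0,0,0],"delta_rot":[0,0,0],"hand":38},
  {"linear":[0,0,0],"delta_rot":[0,0,0],"hand":38},
], force=30)

```text
t: 4.3
ee_pos: [0.6216, 0.2711, 0.0055]
eef_rot: [[0.001, -0.282, 0.959], [0.001, 0.959, 0.282], [-1.0, 0.0, 0.001]]
contact_force: [-0.7, 0.2, 2.5]
finger_gap: 0.487
```

arm_command([
  {"linear":[0,0,0],"delta_rot":[0,0,0],"hand":38},
  {"linear":[0,0,0],"delta_rot":[0,0,0],"hand":38},
  {"linear":[0,0,0],"delta_rot":[0,0,0],"hand":38},
  {"linear":[0,0,0],"delta_rot":[0,0,0],"hand":38},
  {"linear":[0,0,0],"delta_rot":[0,0,0],"hand":38},
])

```text
t: 4.72
ee_pos: [0.6216, 0.2711, 0.0054]
eef_rot: [[0.001, -0.282, 0.959], [0.001, 0.959, 0.282], [-1.0, 0.0, 0.001]]
contact_force: [0.2, -0.6, 4.2]
finger_gap: 0.489
```

Run:
```python
from h import *
snap('wrist','w5');c=load('w5');print(c['p'],yel(c,(150,500,100,400)),sense())
```

```text
[0.62156122 0.27110164 0.00544251] (319.47887351700757, 314.33132316424263, 8457.0) {'t': 4.7667, 'joints': array([ -4.85836619,  58.07640136, -39.62347756,  86.30566385,
        43.55919942,  51.74790356,  47.4490512 ]), 'joint_velocities': array([ 0.05657184, -0.03403743,  0.0189429 ,  0.04764354, -0.04595101,
       -0.07106761,  0.0527989 ]), 'joint_efforts': array([-1.25008347e-01, -4.95819676e+01, -9.01134342e+00, -1.00061971e+01,
        2.95382354e-02, -1.09427953e-01, -2.44703639e-03]), 'ee_pos': array([0.62159221, 0.27113202, 0.00542884]), 'eef_rot': array([[ 8.76996737e-04, -2.82327208e-01,  9.59317767e-01],
       [ 6.58335807e-04,  9.59318091e-01,  2.82326702e-01],
       [-9.99999399e-01,  3.83953640e-04,  1.02718495e-03]]), 'contact_force': array([-0.14143496,  0.28916346,  5.5042095 ]), 'torque': array([-0.03707332,  0.03468955,  0.03376412]), 'finger_gap': 0.4880886555411189}
```

View pics/w5.png

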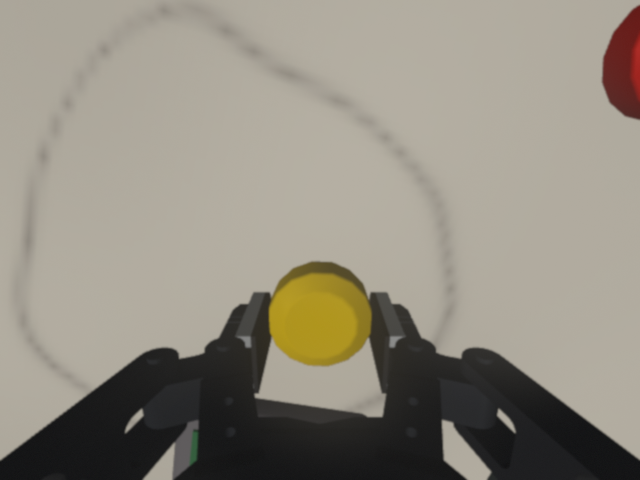

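Run:
```python
from h import *
plan([.6216,.2711,.125],106.3,5,38)
plan([.61,.06,.13],106.3,10,38,p0=np.array([.6216,.2711,.125]))
```

```text
0 [-23.9   0.    0. ] [ 0.0003  0.0002 -0.0001] 38
1 [-23.9   0.    0. ] [ 0.0003  0.0002 -0.0001] 38
2 [-23.9  -0.    0. ] [ 0.0003  0.0002 -0.0001] 38
3 [-23.9  -0.    0. ] [ 0.0003  0.0002 -0.0001] 38
4 [-23.9  -0.    0. ] [ 0.0003  0.0002 -0.0001] 38
0 [ -0.5 -19.9  -7.1] [ 0.0002  0.0001 -0.    ] 38
1 [ -0.5 -19.9  -7.1] [ 0.0002  0.0001 -0.    ] 38
2 [ -0.5 -19.9  -7.1] [ 0.0002  0.0001 -0.    ] 38
3 [ -0.5 -19.9  -7.1] [ 0.0002  0.0001 -0.    ] 38
4 [ -0.5 -19.9  -7.1] [ 0.0002  0.0001 -0.    ] 38
5 [ -0.5 -19.9  -7.1] [ 0.0002  0.0001 -0.    ] 38
6 [ -0.5 -19.9  -7.1] [ 0.0002  0.0001 -0.    ] 38
7 [ -0.5 -19.9  -7. ] [ 0.0002  0.0001 -0.    ] 38
8 [ -0.5 -19.9  -7. ] [ 0.0002  0.0001 -0.    ] 38
9 [ -0.5 -19.9  -7. ] [ 0.0002  0.0001 -0.    ] 38
```

arm_command([
  {"linear":[-10,0,0],"delta_rot":[0,0,0],"hand":38},
  {"linear":[-25,0,0],"delta_rot":[0,0,0],"hand":38},
  {"linear":[-30,0,0],"delta_rot":[0,0,0],"hand":38},
  {"linear":[-30,0,0],"delta_rot":[0,0,0],"hand":38},
  {"linear":[-25,0,0],"delta_rot":[0,0,0],"hand":38},
])

```text
t: 5.18
ee_pos: [0.6211, 0.2708, 0.1266]
eef_rot: [[-0.0, -0.283, 0.959], [0.0, 0.959, 0.283], [-1.0, 0.0, 0.0]]
contact_force: [0.4, -0.1, -0.5]
finger_gap: 0.486
```

arm_command([
  {"linear":[-5,-12,-4],"delta_rot":[0,0,0],"hand":38},
  {"linear":[0,-25,-8],"delta_rot":[0,0,0],"hand":38},
  {"linear":[0,-30,-11],"delta_rot":[0,0,0],"hand":38},
  {"linear":[0,-30,-11],"delta_rot":[0,0,0],"hand":38},
  {"linear":[0,-30,-11],"delta_rot":[0,0,0],"hand":38},
])

```text
t: 5.6
ee_pos: [0.6129, 0.1337, 0.1287]
eef_rot: [[-0.002, -0.283, 0.959], [-0.002, 0.959, 0.283], [-1.0, -0.001, -0.003]]
contact_force: [0.1, -0.9, -0.9]
finger_gap: 0.489
```

arm_command([
  {"linear":[0,-30,-11],"delta_rot":[0,0,0],"hand":38},
  {"linear":[0,-22,-8],"delta_rot":[0,0,0],"hand":38},
  {"linear":[0,-12,-4],"delta_rot":[0,0,0],"hand":38},
  {"linear":[0,-8,-3],"delta_rot":[0,0,0],"hand":38},
  {"linear":[0,0,0],"delta_rot":[0,0,0],"hand":38},
])

```text
t: 6.02
ee_pos: [0.6091, 0.0576, 0.1292]
eef_rot: [[-0.001, -0.28, 0.96], [-0.001, 0.96, 0.28], [-1.0, -0.001, -0.001]]
contact_force: [0.2, -0.0, 0.2]
finger_gap: 0.489
```

Run:
```python
from h import *
for i in range(4): capture('top'); 
print(sense()['ee_pos'],sense()['contact_force'],sense()['finger_gap'])
snap('wrist','w6');c=load('w6');print(c['p'],sense()['ee_pos'])
```

```text
[0.60909771 0.06260831 0.13009734] [0.23316518 0.2317796  1.10676912] 0.48960890441185356
[0.60909771 0.06260831 0.13009734] [0.60914059 0.06245469 0.13010742]
```

View pics/w6.png

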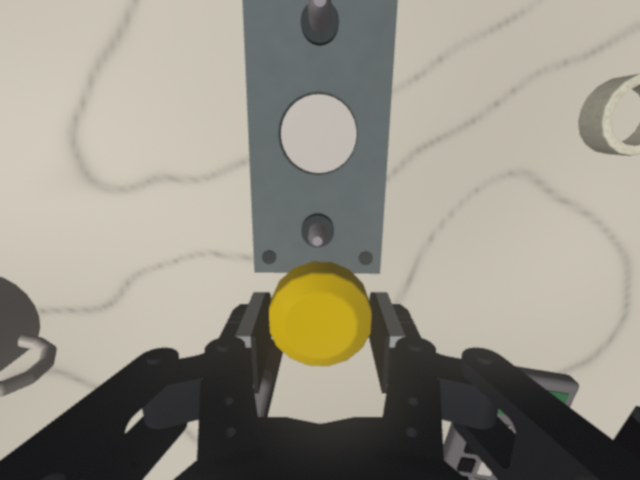

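Run:
```python
from h import *
c=load('w6'); im=c['pixels']; hsv=cv2.cvtColor(im,cv2.COLOR_BGR2HSV)
roi=im[80:190,262:378]; m=np.zeros(im.shape[:2],np.uint8); m[80:190,262:378]=cv2.inRange(roi,(150,150,150),(255,255,255))
cs,_=cv2.findContours(m,cv2.RETR_EXTERNAL,cv2.CHAIN_APPROX_NONE);k=max(cs,key=cv2.contourArea)
e=cv2.fitEllipse(k);bb=cv2.boundingRect(k);print(e,bb)
# lower/left/right edges at rim .030
x,y,w,h=bb
for z in (.026,.028,.030): print('nest',z,onz(c,*e[0],z))
L=onz(c,x,e[0][1],.03);R=onz(c,x+w,e[0][1],.03);T=onz(c,e[0][0],y,.03);B=onz(c,e[0][0],y+h,.03)
print(np.linalg.norm(L-R),np.linalg.norm(T-B),np.linalg.norm(onz(c,e[0][0],y,.026)-B))
z=cv2.resize(im[0:280,230:410],None,fx=2.1,fy=2.1,interpolation=cv2.INTER_CUBIC); cv2.imwrite('pics/z6.png',z)
```

```text
((318.3011169433594, 133.05825805664062), (73.70345306396484, 76.74446868896484), 178.43096923828125) (281, 95, 75, 78)
nest 0.026 [0.53967425 0.04020575 0.026     ]
nest 0.028 [0.53965493 0.04020305 0.028     ]
nest 0.03 [0.5396356  0.04020035 0.03      ]
0.047875751740907975 0.047851127759415114 0.04835114835559933
```

View pics/z6.png

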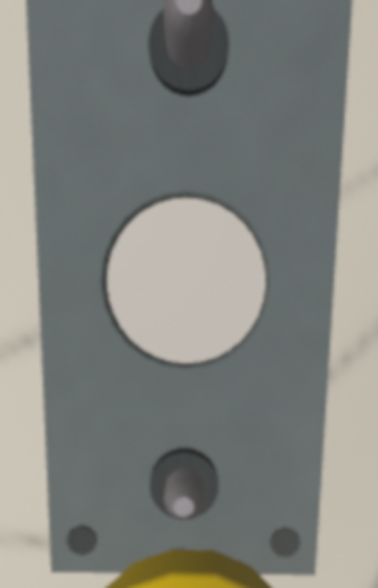

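Run:
```python
from h import *
c=load('w6')
a=onz(c,317.6,241.4,.060);b=onz(c,319.3,1.5,.074)
print('pin',a,'post',b,np.linalg.norm((b-a)[:2]),'mid',(a+b)/2,np.degrees(np.arctan2(*(b-a)[1::-1])))
a=onz(c,317.6,229.8,.037);b=onz(c,319.5,22,.037)
print('sh',a,b,np.linalg.norm((b-a)[:2]),(a+b)/2,np.degrees(np.arctan2(*(b-a)[1::-1])))
# same in top view
t=load('top0')
a=onz(t,260+135.5/5,220+145/5,.06);b=onz(t,260+199/5,220+391/5,.074);print('top tips',a,b,np.linalg.norm((b-a)[:2]),(a+b)/2,np.degrees(np.arctan2(*(b-a)[1::-1])))
u,v=260+168.5/5,220+270/5; print(onz(t,u,v,.026))
P=onz(c,*yel(c,(150,500,200,400))[:2],c['p'][2]+.004);print('tag held',P,c['p'],np.degrees(np.arctan2(c['R'][1,1],c['R'][0,1])))
```

```text
pin [0.60025027 0.05784078 0.06      ] post [0.48171626 0.02352299 0.074     ] 0.12340187555831932 mid [0.54098327 0.04068188 0.067     ] -163.8532911221518
sh [0.59926226 0.05746811 0.037     ] [0.48109965 0.02350274 0.037     ] 0.12294734854921428 [0.54018096 0.04048542 0.037     ] -163.96291375198678
top tips [0.6016003  0.05340616 0.06      ] [0.48436468 0.0185173  0.074     ] 0.12231689610686879 [0.54298249 0.03596173 0.067     ] -163.4271995787482
[0.54217428 0.03790279 0.026     ]
tag held [0.60907632 0.06152792 0.13409734] [0.60909771 0.06260831 0.13009734] 106.5989161337541
```

arm_command([
  {"linear":[0,-0.2,-10],"delta_rot":[0,0,0],"hand":38},
  {"linear":[0,-0.2,-22],"delta_rot":[0,0,0],"hand":38},
  {"linear":[0,-0.2,-22],"delta_rot":[0,0,0],"hand":38},
  {"linear":[0,-0.2,-12],"delta_rot":[0,0,0],"hand":38},
  {"linear":[0,0,-6.3],"delta_rot":[0,0,0],"hand":38},
])

```text
t: 6.68
ee_pos: [0.5384, 0.0394, 0.1299]
eef_rot: [[-0.001, -0.285, 0.959], [-0.0, 0.959, 0.285], [-1.0, -0.0, -0.001]]
contact_force: [-0.3, 0.1, -0.5]
finger_gap: 0.49
```

arm_command([
  {"linear":[10,0,0],"delta_rot":[0,0,0],"hand":38},
  {"linear":[20,0,0],"delta_rot":[0,0,0],"hand":38},
  {"linear":[20,0,0],"delta_rot":[0,0,0],"hand":38},
  {"linear":[15,0,0],"delta_rot":[0,0,0],"hand":38},
  {"linear":[15,0,0],"delta_rot":[0,0,0],"hand":38},
])

```text
t: 7.1
ee_pos: [0.5411, 0.0398, 0.0482]
eef_rot: [[0.001, -0.283, 0.959], [0.001, 0.959, 0.283], [-1.0, 0.001, 0.001]]
contact_force: [0.5, 0.1, -0.5]
finger_gap: 0.489
```

Run:
```python
from h import *
capture('top'); capture('top')
snap('wrist','w7');c=load('w7');print(c['p'],sense()['ee_pos'],sense()['contact_force'])
```

```text
[0.53940898 0.03913166 0.04711901] [0.54021325 0.0395071  0.04853734] [-0.26963381  0.28709815 -0.16242269]
```

View pics/w7.png

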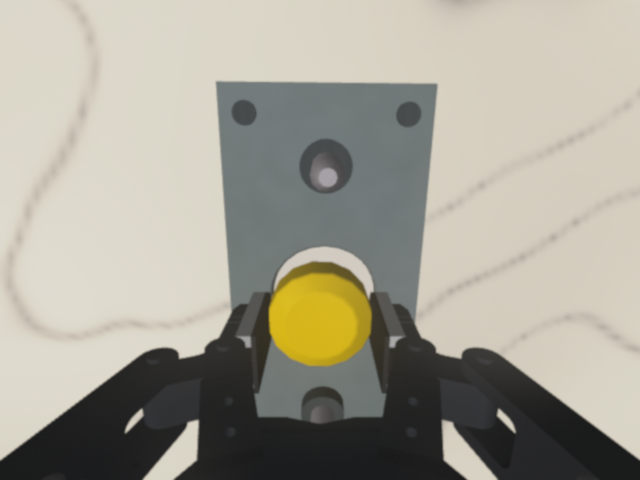

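Run:
```python
from h import *
c=load('w7'); im=c['pixels']
m=np.zeros(im.shape[:2],np.uint8); m[235:285,265:385]=cv2.inRange(im[235:285,265:385],(150,150,150),(255,255,255))
cs,_=cv2.findContours(m,cv2.RETR_EXTERNAL,cv2.CHAIN_APPROX_NONE);k=max(cs,key=cv2.contourArea)[:,0,:]
print(k.min(0),k.max(0))
# outer arc points: topmost per column -> plane z .026 , fit circle
pts=np.array([onz(c,u,k[k[:,0]==u][:,1].min(),.026)[:2] for u in np.unique(k[:,0])[6:-6]])
A=np.c_[2*pts,np.ones(len(pts))]; s=np.linalg.lstsq(A,(pts**2).sum(1),rcond=None)[0]; print('circle',s[:2],np.sqrt(s[2]+s[:2]@s[:2]))
P=onz(c,*yel(c,(150,500,200,400))[:2],c['p'][2]+.004);d=s[:2]-P[:2];print('tag',P,'d',d,'tool y,z',d@c['R'][:2,1]*1000,d@c['R'][:2,2]*1000)
b=onz(c,327.5,177,.074);print('post',b)
print(sense()['ee_pos'])
```

```text
[275 246] [372 284]
circle [0.54195793 0.04095091] 0.025329244137453577
tag [0.53953599 0.0381278  0.05111901] d [0.00242193 0.00282311] tool y,z 2.0212811398559216 3.122503529281682
post [0.48072922 0.02333255 0.074     ]
[0.54021325 0.0395071  0.04853734]
```

arm_command([
  {"linear":[0,1,0.6],"delta_rot":[0,0,0],"hand":38},
  {"linear":[0,1,0.6],"delta_rot":[0,0,0],"hand":38},
  {"linear":[4,0,0],"delta_rot":[0,0,0],"hand":38},
  {"linear":[4,0,0],"delta_rot":[0,0,0],"hand":38},
  {"linear":[0,0,0],"delta_rot":[0,0,0],"hand":38},
])

```text
t: 7.67
ee_pos: [0.5405, 0.0407, 0.0414]
eef_rot: [[-0.001, -0.282, 0.959], [-0.0, 0.959, 0.282], [-1.0, -0.0, -0.001]]
contact_force: [0.1, -1.2, -0.5]
finger_gap: 0.487
```

Run:
```python
from h import *
capture('top'); capture('top')
snap('wrist','w8');c=load('w8');print(c['p'],sense()['ee_pos'],sense()['contact_force'])
im=c['pixels']
m=np.zeros(im.shape[:2],np.uint8); m[235:285,265:385]=cv2.inRange(im[235:285,265:385],(150,150,150),(255,255,255))
cs,_=cv2.findContours(m,cv2.RETR_EXTERNAL,cv2.CHAIN_APPROX_NONE);k=max(cs,key=cv2.contourArea)[:,0,:]
pts=np.array([onz(c,u,k[k[:,0]==u][:,1].min(),.026)[:2] for u in np.unique(k[:,0])[6:-6]])
A=np.c_[2*pts,np.ones(len(pts))]; s=np.linalg.lstsq(A,(pts**2).sum(1),rcond=None)[0]; print('circle',s[:2],np.sqrt(s[2]+s[:2]@s[:2]))
P=onz(c,*yel(c,(150,500,200,400))[:2],c['p'][2]+.004);d=s[:2]-P[:2];print('tag',P,'d',d,'tool y,z',d@c['R'][:2,1]*1000,d@c['R'][:2,2]*1000)
```

```text
[0.54068404 0.04076959 0.04177691] [0.54078623 0.04082113 0.04188642] [ 0.75111581 -0.41695783  0.5528226 ]
circle [0.54206255 0.0409344 ] 0.02543941326749231
tag [0.54079305 0.03978387 0.04577691] d [0.0012695  0.00115053] tool y,z 0.7455523682841037 1.542557587814025
```

View pics/w8.png

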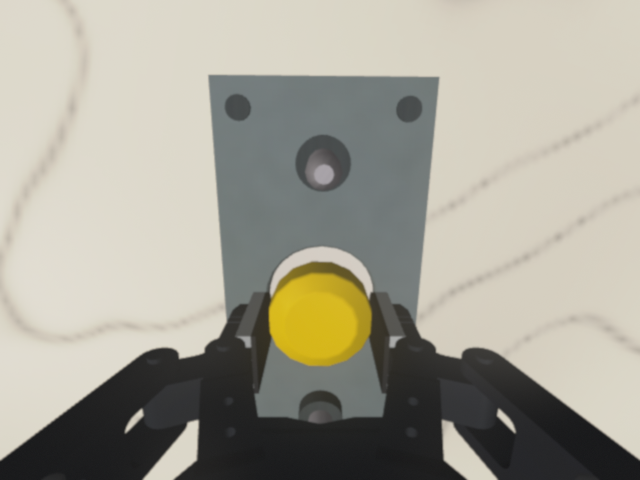

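arm_command([
  {"linear":[2,0.6,0.8],"delta_rot":[0,0,0],"hand":38},
  {"linear":[2,0,0],"delta_rot":[0,0,0],"hand":38},
  {"linear":[2.5,0,0],"delta_rot":[0,0,0],"hand":38},
  {"linear":[2.5,0,0],"delta_rot":[0,0,0],"hand":38},
  {"linear":[0,0,0],"delta_rot":[0,0,0],"hand":38},
])

```text
t: 8.23
ee_pos: [0.541, 0.0416, 0.0322]
eef_rot: [[-0.001, -0.282, 0.959], [-0.0, 0.959, 0.282], [-1.0, 0.0, -0.001]]
contact_force: [0.7, -0.4, -0.7]
finger_gap: 0.489
```

Run:
```python
from h import *
capture('top'); capture('top')
snap('wrist','w9');c=load('w9');print(c['p'],sense()['ee_pos'],sense()['contact_force'])
```

```text
[0.54124585 0.04173057 0.03264106] [0.54134464 0.04179266 0.03275967] [0.35839684 0.33754506 0.00559431]
```

View pics/w9.png

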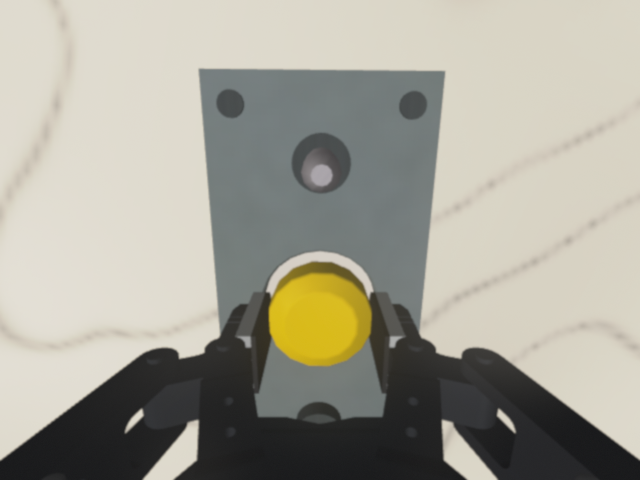

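arm_command([
  {"linear":[1.0,0,0],"delta_rot":[0,0,0],"hand":38},
  {"linear":[0,0,0],"delta_rot":[0,0,0],"hand":50},
  {"linear":[0,0,0],"delta_rot":[0,0,0],"hand":60},
  {"linear":[0,0,0],"delta_rot":[0,0,0],"hand":70},
  {"linear":[0,0,0],"delta_rot":[0,0,0],"hand":75},
])

```text
t: 8.8
ee_pos: [0.5415, 0.0418, 0.0319]
eef_rot: [[0.0, -0.282, 0.959], [0.0, 0.959, 0.282], [-1.0, 0.0, 0.0]]
contact_force: [1.3, 0.2, 0.7]
finger_gap: 0.881
```

arm_command([
  {"linear":[-10,0,0],"delta_rot":[0,0,0],"hand":80},
  {"linear":[-25,0,0],"delta_rot":[0,0,0],"hand":80},
  {"linear":[-30,0,0],"delta_rot":[0,0,0],"hand":85},
  {"linear":[-25,0,0],"delta_rot":[0,0,0],"hand":85},
  {"linear":[-10,0,0],"delta_rot":[0,0,0],"hand":85},
])

```text
t: 9.22
ee_pos: [0.5431, 0.0429, 0.136]
eef_rot: [[0.006, -0.283, 0.959], [0.002, 0.959, 0.283], [-1.0, -0.0, 0.006]]
contact_force: [0.9, 0.7, 0.6]
finger_gap: 0.995
```

Run:
```python
from h import *
capture('top'); capture('top');capture('top')
snap('wrist','w10');c=load('w10');print(c['p'],sense()['ee_pos'],sense()['contact_force'],sense()['finger_gap'])
r=yel(c,(200,450,150,400));print(r,onz(c,*r[:2],.035))
```

```text
[0.54153617 0.04150608 0.1323989 ] [0.54078682 0.0411467  0.13125676] [ 0.68723391 -0.56958885 -0.13590529] 0.992789742462512
(319.9953762755102, 243.97948554421768, 3136.0) [0.5421881  0.04091651 0.035     ]
```

View pics/w10.png

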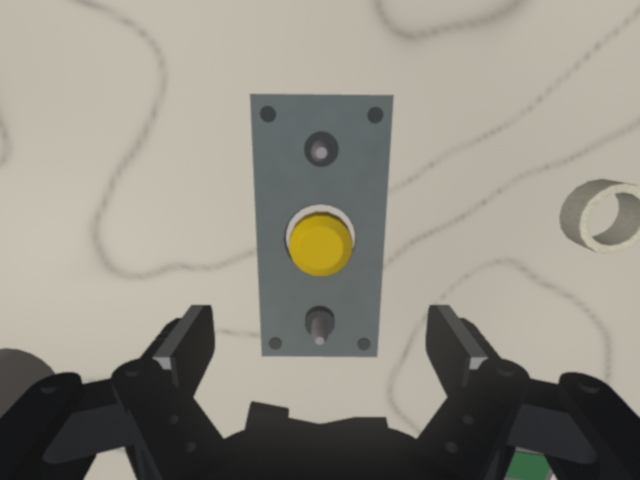

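The tag sits in the nest at (320,244); the pin tip is at (320,341) and the post tip at (321,153). I'll measure the jig from a settled picture.

Run:
```python
from h import *
for i in range(4):capture('top')
snap('wrist','w11');c=load('w11');print(c['p'],sense()['ee_pos'],c['R'])
im=c['pixels']
z=np.hstack([cv2.resize(im[125:185,290:350],None,fx=6.5,fy=6.5,interpolation=cv2.INTER_CUBIC),cv2.resize(im[300:360,290:350],None,fx=6.5,fy=6.5,interpolation=cv2.INTER_CUBIC)])
cv2.imwrite('pics/z11.png',z)
r=yel(c,(200,450,150,400));print(r,onz(c,*r[:2],.035))
```

```text
[0.54051222 0.04142439 0.13044763] [0.54066949 0.04156843 0.13064768] [[-2.81216850e-03 -2.82511207e-01  9.59259876e-01]
 [-3.06356692e-04  9.59263868e-01  2.82511484e-01]
 [-9.99995999e-01  5.00594215e-04 -2.78416083e-03]]
(319.6024975077391, 246.78981058817354, 3176.5) [0.54218938 0.04097745 0.035     ]
```

View pics/z11.png

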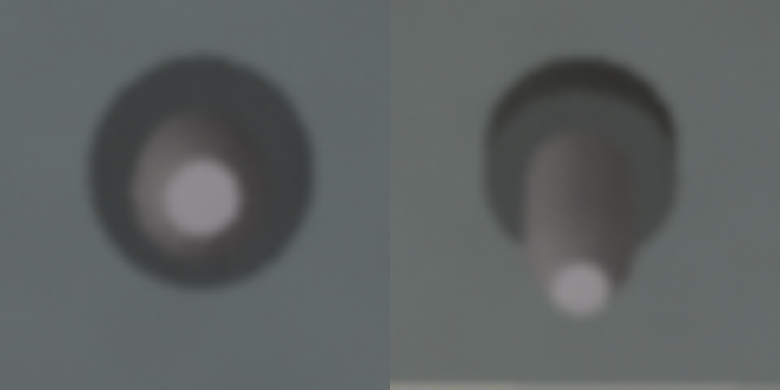

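Run:
```python
from h import *
c=load('w11')
b=onz(c,321.2,155.5,.074);a=onz(c,319.2,344.5,.060)
print('pin',a,'post',b,np.linalg.norm((b-a)[:2]),'mid',(a+b)/2,np.degrees(np.arctan2(*(b-a)[1::-1])))
# cover approach point
plan([.477,-.306,.2],80.4-90,25,85)
```

```text
pin [0.6004114  0.05787039 0.06      ] post [0.48095779 0.02377009 0.074     ] 0.12422557772096078 mid [0.54068459 0.04082024 0.067     ] -164.067599308979
0 [ -2.8 -12.6  -6.4] [ 0.081  -0.0001  0.0001] 85
1 [ -2.8 -13.1  -5.3] [ 0.081  -0.0001  0.0001] 85
2 [ -2.8 -13.5  -4.3] [ 0.081  -0.0001  0.0001] 85
3 [ -2.8 -13.8  -3.2] [ 0.081  -0.0001  0.0001] 85
4 [ -2.8 -14.   -2. ] [ 0.081  -0.0001  0.0001] 85
5 [ -2.8 -14.1  -0.9] [ 0.081  -0.0001  0.0001] 85
6 [ -2.8 -14.1   0.3] [ 0.081  -0.0001  0.0001] 85
7 [ -2.8 -14.1   1.4] [ 0.081  -0.0001  0.0001] 85
8 [ -2.8 -13.9   2.5] [ 0.081  -0.0001  0.0001] 85
9 [ -2.8 -13.7   3.6] [ 0.081  -0.0001  0.0001] 85
10 [ -2.8 -13.3   4.7] [ 0.081  -0.0001  0.0001] 85
11 [ -2.8 -12.9   5.8] [ 0.081  -0.0001  0.0001] 85
12 [ -2.8 -12.4   6.8] [ 0.081  -0.0001  0.0001] 85
13 [ -2.8 -11.8   7.8] [ 0.081  -0.0001  0.0001] 85
14 [ -2.8 -11.1   8.7] [ 0.081  -0.0001  0.0001] 85
15 [ -2.8 -10.4   9.6] [ 0.081  -0.0001  0.0001] 85
16 [-2.8 -9.6 10.4] [ 0.081  -0.0001  0.0001] 85
17 [-2.8 -8.7 11.1] [ 0.081  -0.0001  0.0001] 85
18 [-2.8 -7.8 11.8] [ 0.081  -0.0001  0.0001] 85
19 [-2.8 -6.8 12.4] [ 0.081  -0.0001  0.0001] 85
20 [-2.8 -5.7 12.9] [ 0.081  -0.0001  0.0001] 85
21 [-2.8 -4.7 13.3] [ 0.081  -0.0001  0.0001] 85
22 [-2.8 -3.6 13.7] [ 0.081  -0.0001  0.0001] 85
23 [-2.8 -2.5 13.9] [ 0.081  -0.0001  0.0001] 85
24 [-2.8 -1.3 14.1] [ 0.081  -0.0001  0.0001] 85
```

Run:
```python
from h import *
plan([.477,-.306,.19],80.4-90,20,85,p0=np.array([.541,.0417,.131]))
```

```text
0 [ -2.9 -15.8  -8. ] [ 1.012e-01 -1.000e-04  1.000e-04] 85
1 [ -2.9 -16.5  -6.4] [ 1.012e-01 -1.000e-04  1.000e-04] 85
2 [ -2.9 -17.1  -4.7] [ 1.012e-01 -1.000e-04  1.000e-04] 85
3 [ -2.9 -17.4  -2.9] [ 1.012e-01 -1.000e-04  1.000e-04] 85
4 [ -2.9 -17.6  -1.1] [ 1.012e-01 -1.000e-04  1.000e-04] 85
5 [ -3.  -17.7   0.7] [ 1.012e-01 -1.000e-04  1.000e-04] 85
6 [ -3.  -17.5   2.4] [ 1.012e-01 -1.000e-04  1.000e-04] 85
7 [ -3.  -17.2   4.2] [ 1.012e-01 -1.000e-04  1.000e-04] 85
8 [ -3.  -16.7   5.9] [ 1.012e-01 -1.000e-04  1.000e-04] 85
9 [ -3.  -16.    7.6] [ 1.012e-01 -1.000e-04  1.000e-04] 85
10 [ -3.  -15.1   9.1] [ 1.012e-01 -1.000e-04  1.000e-04] 85
11 [ -3.  -14.1  10.6] [ 1.012e-01 -1.000e-04  1.000e-04] 85
12 [ -3. -13.  12.] [ 1.012e-01 -1.000e-04  1.000e-04] 85
13 [ -3.  -11.7  13.3] [ 1.012e-01 -1.000e-04  1.000e-04] 85
14 [ -3.  -10.3  14.4] [ 1.012e-01 -1.000e-04  1.000e-04] 85
15 [-3.  -8.8 15.3] [ 1.012e-01 -1.000e-04  1.000e-04] 85
16 [-3.  -7.2 16.1] [ 1.012e-01 -1.000e-04  1.000e-04] 85
17 [-3.  -5.5 16.8] [ 1.012e-01 -1.000e-04  1.000e-04] 85
18 [-3.  -3.8 17.3] [ 1.012e-01 -1.000e-04  1.000e-04] 85
19 [-3.  -2.  17.6] [ 1.012e-01 -1.000e-04  1.000e-04] 85
```

arm_command([
  {"linear":[-3,-15.8,-8],"delta_rot":[0.101,0,0],"hand":85},
  {"linear":[-3,-16.5,-6.4],"delta_rot":[0.101,0,0],"hand":85},
  {"linear":[-3,-17.1,-4.7],"delta_rot":[0.101,0,0],"hand":85},
  {"linear":[-3,-17.4,-2.9],"delta_rot":[0.101,0,0],"hand":85},
  {"linear":[-3,-17.6,-1.1],"delta_rot":[0.101,0,0],"hand":85},
])

```text
t: 10.08
ee_pos: [0.5248, -0.0459, 0.1463]
eef_rot: [[-0.001, 0.222, 0.975], [0.0, 0.975, -0.222], [-1.0, 0.0, -0.001]]
contact_force: [-0.3, -1.1, 0.4]
finger_gap: 0.991
```

arm_command([
  {"linear":[-3,-17.7,0.7],"delta_rot":[0.101,0,0],"hand":85},
  {"linear":[-3,-17.5,2.4],"delta_rot":[0.101,0,0],"hand":85},
  {"linear":[-3,-17.2,4.2],"delta_rot":[0.101,0,0],"hand":85},
  {"linear":[-3,-16.7,5.9],"delta_rot":[0.101,0,0],"hand":85},
  {"linear":[-3,-16,7.6],"delta_rot":[0.101,0,0],"hand":85},
])

```text
t: 10.5
ee_pos: [0.5088, -0.1329, 0.1614]
eef_rot: [[-0.001, 0.666, 0.746], [0.001, 0.746, -0.666], [-1.0, -0.0, -0.001]]
contact_force: [0.4, 0.2, 0.3]
finger_gap: 1.001
```

arm_command([
  {"linear":[-3,-15.1,9.1],"delta_rot":[0.101,0,0],"hand":85},
  {"linear":[-3,-14.1,10.6],"delta_rot":[0.101,0,0],"hand":85},
  {"linear":[-3,-13,12],"delta_rot":[0.101,0,0],"hand":85},
  {"linear":[-3,-11.7,13.3],"delta_rot":[0.101,0,0],"hand":85},
  {"linear":[-3,-10.3,14.4],"delta_rot":[0.101,0,0],"hand":85},
])

```text
t: 10.92
ee_pos: [0.4931, -0.2198, 0.1763]
eef_rot: [[-0.001, 0.944, 0.331], [0.001, 0.331, -0.944], [-1.0, -0.001, -0.001]]
contact_force: [0.1, -0.4, -0.4]
finger_gap: 0.999
```

arm_command([
  {"linear":[-3,-8.8,15.3],"delta_rot":[0.101,0,0],"hand":85},
  {"linear":[-3,-7.2,16.1],"delta_rot":[0.101,0,0],"hand":85},
  {"linear":[-3,-5.5,16.8],"delta_rot":[0.101,0,0],"hand":85},
  {"linear":[-3,-3.8,17.3],"delta_rot":[0.101,0,0],"hand":85},
  {"linear":[-3,-2,17.6],"delta_rot":[0.101,0,0],"hand":85},
])

```text
t: 11.33
ee_pos: [0.4776, -0.3067, 0.1912]
eef_rot: [[-0.001, 0.986, -0.167], [0.001, -0.167, -0.986], [-1.0, -0.001, -0.001]]
contact_force: [0.0, 0.7, -0.0]
finger_gap: 0.991
```

Run:
```python
from h import *
for i in range(6):capture('top')
snap('wrist','w12');c=load('w12');print(c['p'],sense()['ee_pos'],np.degrees(np.arctan2(c['R'][1,1],c['R'][0,1])),sense()['joints'])
m=cv2.inRange(cv2.cvtColor(c['pixels'],cv2.COLOR_BGR2HSV),(100,120,30),(130,255,255))
cs,_=cv2.findContours(m,cv2.RETR_EXTERNAL,cv2.CHAIN_APPROX_NONE);k=max(cs,key=cv2.contourArea)
r=cv2.minAreaRect(k);print(r);
a=cv2.approxPolyDP(k,4,True)[:,0];print(a)
for p in a: print(p,onz(c,*p,.028)[:2],onz(c,*p,0)[:2])
```

```text
[ 0.4783508  -0.30416358  0.19132799] [ 0.47838545 -0.30423137  0.19141946] -9.103819862204814 [ 42.8931713   31.40706919 -19.61472111  98.21024639  12.61169361
  52.62967197   9.11751925]
((315.5, 213.5), (67.0, 191.0), 0.0)
[[283 118]
 [286 306]
 [343 309]
 [349 119]
 [330 119]
 [329 166]
 [304 167]
 [302 120]]
[283 118] [ 0.4622833  -0.21770743] [ 0.45976005 -0.21640029]
[286 306] [ 0.43423899 -0.3805835 ] [ 0.42915112 -0.39417123]
[343 309] [ 0.48601256 -0.39193925] [ 0.48565933 -0.40656546]
[349 119] [ 0.5140643  -0.22672788] [ 0.51627638 -0.22624566]
[330 119] [ 0.49911827 -0.22434494] [ 0.49996354 -0.22364479]
[329 166] [ 0.49280034 -0.26062251] [ 0.49306785 -0.26323992]
[304 167] [ 0.4722724  -0.25817426] [ 0.47066265 -0.26056778]
[302 120] [ 0.47696125 -0.2215781 ] [ 0.47578028 -0.22062493]
```

View pics/w12.png

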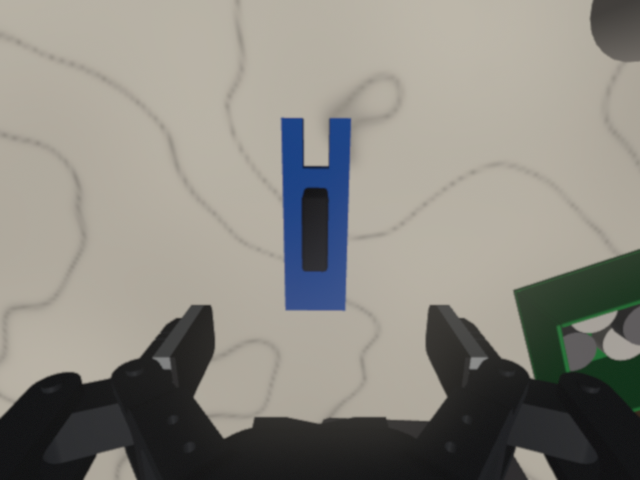

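Run:
```python
from h import *
for i in range(2):capture('top')
snap('wrist','w13');c=load('w13');print(c['p'],sense()['ee_pos'],np.degrees(np.arctan2(c['R'][1,1],c['R'][0,1])))
im=c['pixels']; m=np.zeros(im.shape[:2],np.uint8); m[175:290,292:340]=cv2.inRange(im[175:290,292:340],(0,0,0),(60,50,60))
cs,_=cv2.findContours(m,cv2.RETR_EXTERNAL,cv2.CHAIN_APPROX_NONE);k=max(cs,key=cv2.contourArea);r=cv2.minAreaRect(k);print(r)
for u,v in [(r[0][0],r[0][1]-r[1][0 if r[2]>45 else 1]/2),(r[0][0],r[0][1]+r[1][0 if r[2]>45 else 1]/2),r[0]]: print(onz(c,u,v,.072),onz(c,u,v,.028))
z=cv2.resize(im[100:320,260:370],None,fx=2.7,fy=2.7); cv2.imwrite('pics/z13.png',z)
```

```text
[ 0.47833963 -0.30479855  0.19160305] [ 0.47828409 -0.30510204  0.19171936] -9.170364500311337
((314.5, 227.5), (81.0, 25.0), 90.0)
[ 0.47991195 -0.27033126  0.072     ] [ 0.47823625 -0.27667201  0.028     ]
[ 0.46976987 -0.33181331  0.072     ] [ 0.46639346 -0.34846384  0.028     ]
[ 0.47501002 -0.3000471   0.072     ] [ 0.47251233 -0.31137083  0.028     ]
```

View pics/z13.png

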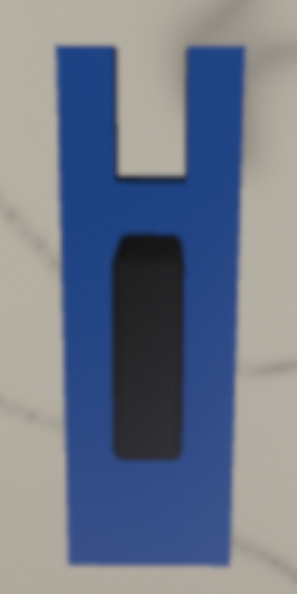

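arm_command([
  {"linear":[20,-1,0],"delta_rot":[0.005,0,0],"hand":85},
  {"linear":[30,-1,0],"delta_rot":[0.005,0,0],"hand":85},
  {"linear":[30,-0.8,0],"delta_rot":[0,0,0],"hand":80},
  {"linear":[20,0,0],"delta_rot":[0,0,0],"hand":80},
  {"linear":[10,0,0],"delta_rot":[0,0,0],"hand":80},
])

```text
t: 12.25
ee_pos: [0.4737, -0.3045, 0.0791]
eef_rot: [[-0.004, 0.985, -0.171], [0.003, -0.171, -0.985], [-1.0, -0.005, -0.002]]
contact_force: [-1.0, -0.7, 0.6]
finger_gap: 0.939
```

Run:
```python
from h import *
for i in range(2):capture('top')
snap('wrist','w14');c=load('w14');print(c['p'],sense()['ee_pos'],np.degrees(np.arctan2(c['R'][1,1],c['R'][0,1])))
```

```text
[ 0.47437283 -0.30487694  0.08026309] [ 0.47551482 -0.30543761  0.08176147] -9.858710812584707
```

View pics/w14.png

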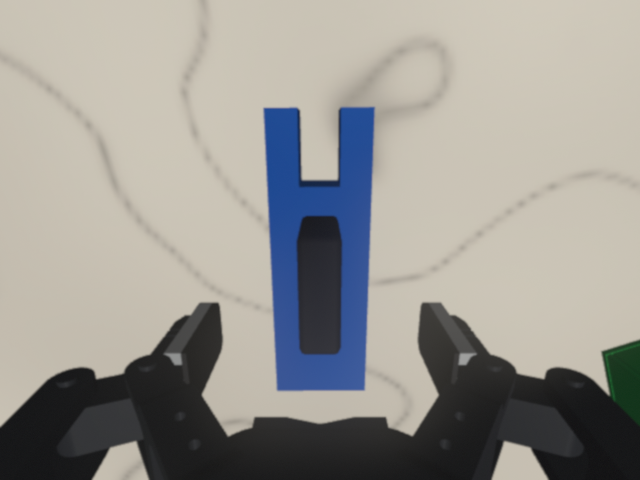

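arm_command([
  {"linear":[15,0,0],"delta_rot":[0,0,0],"hand":80},
  {"linear":[15,0,0],"delta_rot":[0,0,0],"hand":80},
  {"linear":[10,0,0],"delta_rot":[0,0,0],"hand":80},
  {"linear":[6,0,0],"delta_rot":[0,0,0],"hand":60},
  {"linear":[2,0,0],"delta_rot":[0,0,0],"hand":50},
])

```text
t: 12.82
ee_pos: [0.4755, -0.3058, 0.0338]
eef_rot: [[0.0, 0.985, -0.172], [-0.0, -0.172, -0.985], [-1.0, 0.0, 0.0]]
contact_force: [0.0, -0.4, 0.2]
finger_gap: 0.68
```

arm_command([
  {"linear":[0,0,0],"delta_rot":[0,0,0],"hand":30},
  {"linear":[0,0,0],"delta_rot":[0,0,0],"hand":16},
  {"linear":[0,0,0],"delta_rot":[0,0,0],"hand":10},
  {"linear":[0,0,0],"delta_rot":[0,0,0],"hand":10},
  {"linear":[0,0,0],"delta_rot":[0,0,0],"hand":10},
], force=90)

```text
t: 13.23
ee_pos: [0.4754, -0.306, 0.0347]
eef_rot: [[0.001, 0.985, -0.172], [-0.001, -0.172, -0.985], [-1.0, 0.001, 0.0]]
contact_force: [-1.8, 0.6, 4.2]
finger_gap: 0.218
```

arm_command([
  {"linear":[0,0,0],"delta_rot":[0,0,0],"hand":10},
  {"linear":[0,0,0],"delta_rot":[0,0,0],"hand":10},
  {"linear":[0,0,0],"delta_rot":[0,0,0],"hand":10},
  {"linear":[0,0,0],"delta_rot":[0,0,0],"hand":10},
  {"linear":[0,0,0],"delta_rot":[0,0,0],"hand":10},
])

```text
t: 13.65
ee_pos: [0.4754, -0.306, 0.0347]
eef_rot: [[0.001, 0.985, -0.172], [-0.001, -0.172, -0.985], [-1.0, 0.001, 0.001]]
contact_force: [-1.5, 1.5, 4.9]
finger_gap: 0.219
```

Run:
```python
from h import *
snap('wrist','w15');c=load('w15');s=sense();print(c['p'],s['ee_pos'],s['contact_force'],s['torque'],s['finger_gap'],np.degrees(np.arctan2(c['R'][1,1],c['R'][0,1])))
```

```text
[ 0.47543319 -0.3059657   0.03465773] [ 0.47546236 -0.30597536  0.03464877] [-0.81079511  0.84740196  6.21331569] [ 0.09675471  0.27240006 -0.01431765] 0.22334012928347197 -9.917398724488265
```

View pics/w15.png

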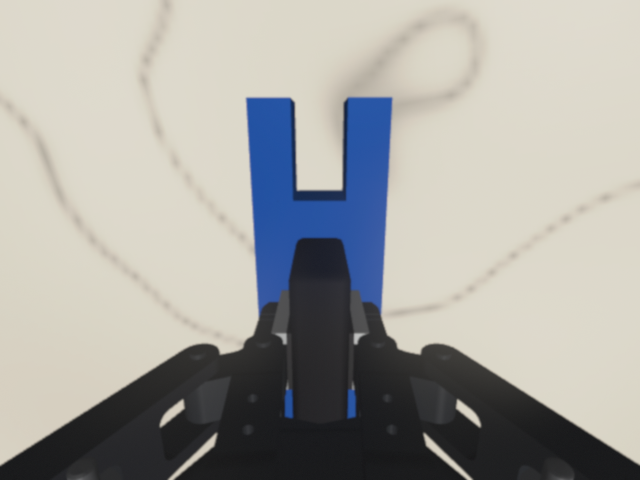

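The handle is gripped, and the fork notch is visible at (320,98–191). Next I'll measure the cover in the tool frame.

Run:
```python
from h import *
c=load('w15'); im=c['pixels']
m=cv2.inRange(cv2.cvtColor(im,cv2.COLOR_BGR2HSV),(100,150,90),(130,255,255))
m[300:]=0
def edge(row,x0,x1,rise):
    r=m[row,x0:x1].astype(int)>0; d=np.diff(r.astype(int)); i=np.where(d==(1 if rise else -1))[0]; return x0+i[0]+.5+ .5 if len(i) else np.nan
W=lambda u,v:(c['R'].T@(onz(c,u,v,.028)-c['p']))*1000
rows=list(range(105,185,8))
for nm,a in [('outL',(230,275,True)),('inL',(270,310,False)),('inR',(330,365,True)),('outR',(370,410,False))]:
    pts=np.array([W(edge(r,*a),r)[1:] for r in rows]); f=np.polyfit(pts[:,1],pts[:,0],1); print(nm,'slope deg',np.degrees(np.arctan(f[0])),'y at z=-62',np.polyval(f,-62))
for u in (255,270,285,355,370,385):
    v=np.where(m[:,u]>0)[0].min(); print('tip',u,v,W(u,v))
for u in (305,320,335):
    v=np.where(m[100:,u]>0)[0].min()+100; print('notch',u,v,W(u,v))
```

```text
outL slope deg 0.11756280580030859 y at z=-62 -27.71171826715392
inL slope deg 0.290822090249409 y at z=-62 -10.783651891934458
inR slope deg 0.19507539180009095 y at z=-62 10.421439027421311
outR slope deg -0.3788404436967114 y at z=-62 27.184608543246537
tip 255 99 [  6.59588965 -24.91990125 -84.69754171]
tip 270 99 [  6.60030441 -19.18124937 -84.7025719 ]
tip 285 99 [  6.60471951 -13.44216916 -84.70760247]
tip 355 98 [  6.62513969  13.33551352 -85.08838984]
tip 370 98 [  6.62955334  19.07272743 -85.09343211]
tip 385 98 [  6.63396732  24.81036935 -85.09847474]
notch 305 200 [  6.62995158  -6.22167859 -45.65003961]
notch 320 200 [ 6.63472929e+00 -1.22814456e-02 -4.56539052e+01]
notch 335 200 [  6.63950738   6.19761713 -45.65777117]
```

arm_command([
  {"linear":[-8,0,0],"delta_rot":[0,0,0],"hand":10},
  {"linear":[-22,0,0],"delta_rot":[0,0,0],"hand":10},
  {"linear":[-30,0,0],"delta_rot":[0,0,0],"hand":10},
  {"linear":[-30,0,0],"delta_rot":[0,0,0],"hand":10},
  {"linear":[-25,0,0],"delta_rot":[0,0,0],"hand":10},
])

```text
t: 14.12
ee_pos: [0.4751, -0.3055, 0.1502]
eef_rot: [[0.0, 0.985, -0.172], [0.0, -0.172, -0.985], [-1.0, 0.0, -0.0]]
contact_force: [0.9, -0.4, -3.3]
finger_gap: 0.224
```

Run:
```python
from h import *
snap('side','s2')
for i in range(2):capture('top')
s=sense();print(s['ee_pos'],s['contact_force'],s['finger_gap'])
plan([.5408,.0411,.155],106.0,20,10,p0=np.array([.4755,-.306,.149]))
```

```text
[ 0.47620919 -0.3062393   0.15042068] [-0.48608495 -0.25846237 -3.95444432] 0.22318193391545846
0 [ -0.3   0.2 -17.7] [-1.012e-01  2.000e-04 -1.000e-04] 10
1 [ -0.3   2.  -17.5] [-1.012e-01  2.000e-04 -1.000e-04] 10
2 [ -0.3   3.8 -17.3] [-1.012e-01  2.000e-04 -1.000e-04] 10
3 [ -0.3   5.5 -16.8] [-1.012e-01  2.000e-04 -1.000e-04] 10
4 [ -0.3   7.2 -16.1] [-1.012e-01  2.000e-04 -1.000e-04] 10
5 [ -0.3   8.8 -15.3] [-1.012e-01  2.000e-04 -1.000e-04] 10
6 [ -0.3  10.3 -14.4] [-1.012e-01  2.000e-04 -1.000e-04] 10
7 [ -0.3  11.7 -13.3] [-1.012e-01  2.000e-04 -1.000e-04] 10
8 [ -0.3  12.9 -12. ] [-1.012e-01  2.000e-04 -1.000e-04] 10
9 [ -0.3  14.1 -10.7] [-1.012e-01  2.000e-04 -1.000e-04] 10
10 [-0.3 15.1 -9.2] [-1.012e-01  2.000e-04 -1.000e-04] 10
11 [-0.3 15.9 -7.6] [-1.012e-01  2.000e-04 -1.000e-04] 10
12 [-0.3 16.6 -6. ] [-1.012e-01  2.000e-04 -1.000e-04] 10
13 [-0.3 17.1 -4.2] [-1.012e-01  2.000e-04 -1.000e-04] 10
14 [-0.3 17.5 -2.5] [-1.012e-01  2.000e-04 -1.000e-04] 10
15 [-0.3 17.6 -0.7] [-1.012e-01  2.000e-04 -1.000e-04] 10
16 [-0.3 17.6  1.1] [-1.012e-01  2.000e-04 -1.000e-04] 10
17 [-0.3 17.4  2.8] [-1.012e-01  2.000e-04 -1.000e-04] 10
18 [-0.3 17.1  4.6] [-1.012e-01  2.000e-04 -1.000e-04] 10
19 [-0.3 16.5  6.3] [-1.012e-01  2.000e-04 -1.000e-04] 10
```

View pics/s2.png

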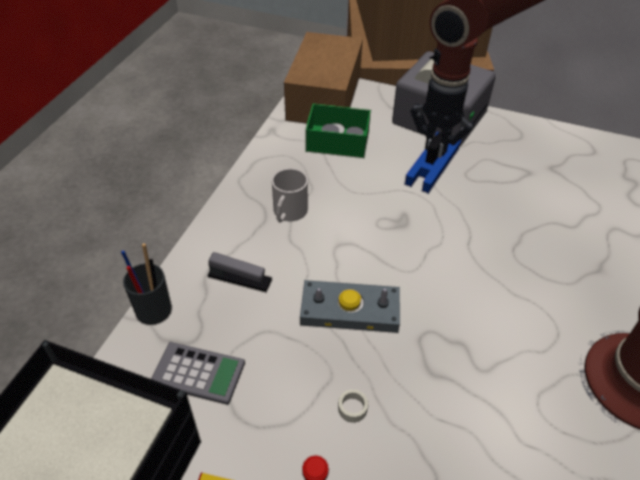

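The cover is lifted, seen at (435,165), and the tag is seated in the nest at (350,299). Now carrying the cover to the jig.

arm_command([
  {"linear":[-0.3,0.2,-17.7],"delta_rot":[-0.101,0,0],"hand":10},
  {"linear":[-0.3,2,-17.5],"delta_rot":[-0.101,0,0],"hand":10},
  {"linear":[-0.3,3.8,-17.3],"delta_rot":[-0.101,0,0],"hand":10},
  {"linear":[-0.3,5.5,-16.8],"delta_rot":[-0.101,0,0],"hand":10},
  {"linear":[-0.3,7.2,-16.1],"delta_rot":[-0.101,0,0],"hand":10},
])

```text
t: 14.68
ee_pos: [0.4899, -0.2177, 0.148]
eef_rot: [[-0.005, 0.944, 0.331], [0.002, 0.331, -0.944], [-1.0, -0.004, -0.004]]
contact_force: [1.0, 0.2, -4.3]
finger_gap: 0.222
```

arm_command([
  {"linear":[-0.3,8.8,-15.3],"delta_rot":[-0.101,0,0],"hand":10},
  {"linear":[-0.3,10.3,-14.4],"delta_rot":[-0.101,0,0],"hand":10},
  {"linear":[-0.3,11.7,-13.3],"delta_rot":[-0.101,0,0],"hand":10},
  {"linear":[-0.3,12.9,-12],"delta_rot":[-0.101,0,0],"hand":10},
  {"linear":[-0.3,14.1,-10.7],"delta_rot":[-0.101,0,0],"hand":10},
])

```text
t: 15.1
ee_pos: [0.5064, -0.1312, 0.1496]
eef_rot: [[-0.005, 0.666, 0.746], [0.001, 0.746, -0.666], [-1.0, -0.002, -0.004]]
contact_force: [-0.5, -0.1, -2.2]
finger_gap: 0.223
```

arm_command([
  {"linear":[-0.3,15.1,-9.2],"delta_rot":[-0.101,0,0],"hand":10},
  {"linear":[-0.3,15.9,-7.6],"delta_rot":[-0.101,0,0],"hand":10},
  {"linear":[-0.3,16.6,-6],"delta_rot":[-0.101,0,0],"hand":10},
  {"linear":[-0.3,17.1,-4.2],"delta_rot":[-0.101,0,0],"hand":10},
  {"linear":[-0.3,17.5,-2.5],"delta_rot":[-0.101,0,0],"hand":10},
])

```text
t: 15.52
ee_pos: [0.5228, -0.0449, 0.1511]
eef_rot: [[-0.005, 0.222, 0.975], [0.001, 0.975, -0.222], [-1.0, -0.001, -0.005]]
contact_force: [0.7, -0.3, -3.8]
finger_gap: 0.224
```

arm_command([
  {"linear":[-0.3,17.6,-0.7],"delta_rot":[-0.101,0,0],"hand":10},
  {"linear":[-0.3,17.6,1.1],"delta_rot":[-0.101,0,0],"hand":10},
  {"linear":[-0.3,17.4,2.8],"delta_rot":[-0.101,0,0],"hand":10},
  {"linear":[-0.3,17.1,4.6],"delta_rot":[-0.101,0,0],"hand":10},
  {"linear":[-0.3,16.5,6.3],"delta_rot":[-0.101,0,0],"hand":10},
])

```text
t: 15.93
ee_pos: [0.5395, 0.0414, 0.1524]
eef_rot: [[-0.005, -0.278, 0.961], [-0.0, 0.961, 0.278], [-1.0, 0.001, -0.005]]
contact_force: [1.2, 0.5, -3.1]
finger_gap: 0.223
```

Run:
```python
from h import *
for i in range(10):capture('top')
snap('wrist','w16');c=load('w16');s=sense();print(s['t'],c['p'],s['ee_pos'],s['contact_force'],s['finger_gap'],np.degrees(np.arctan2(c['R'][1,1],c['R'][0,1])))
print(c['R'])
```

```text
16.4833 [0.54090605 0.04023741 0.15460122] [0.54096744 0.04046653 0.15473882] [-0.15935435  0.13181362 -3.30404859] 0.22396946505077184 105.72613916078416
[[-4.76424169e-04 -2.71039579e-01  9.62568086e-01]
 [-6.47385879e-04  9.62568077e-01  2.71039256e-01]
 [-9.99999677e-01 -4.94023334e-04 -6.34057892e-04]]
```

View pics/w16.png

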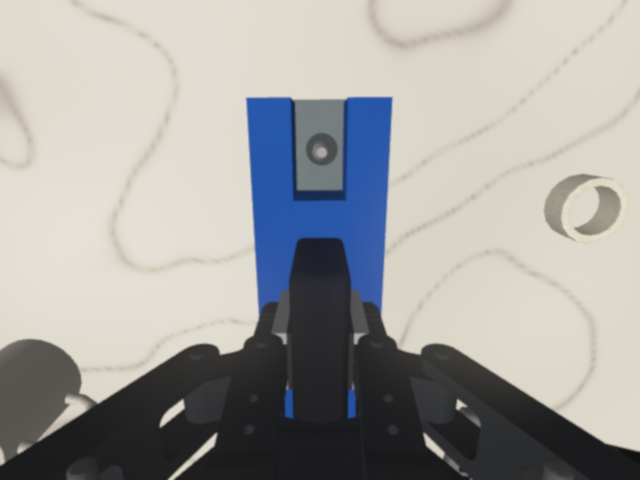

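Run:
```python
from h import *
c=load('w16');im=c['pixels'].astype(int)
cv2.imwrite('pics/z16.png',cv2.resize(c['pixels'][120:190,285:355],None,fx=8,fy=8,interpolation=cv2.INTER_CUBIC))
P=onz(c,321,153,.074);print(P,(c['R'].T@(P-c['p']))*1000)
print(sense()['ee_pos'])
```

```text
[0.48141663 0.02327568 0.074     ] [ 80.64052061  -0.16301165 -61.80880546]
[0.54096744 0.04046653 0.15473882]
```

View pics/z16.png

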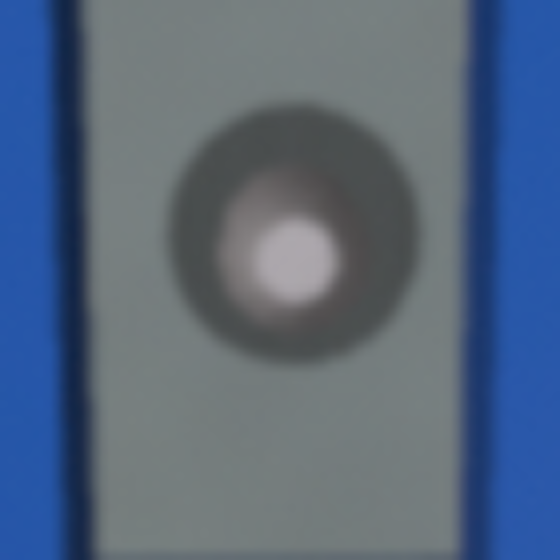

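arm_command([
  {"linear":[10,0,0],"delta_rot":[-0.004,0,0],"hand":10},
  {"linear":[15,0,0],"delta_rot":[0,0,0],"hand":10},
  {"linear":[15,0,0],"delta_rot":[0,0,0],"hand":10},
  {"linear":[10,0,0],"delta_rot":[0,0,0],"hand":10},
  {"linear":[5,0,0],"delta_rot":[0,0,0],"hand":10},
])

```text
t: 16.9
ee_pos: [0.54, 0.0407, 0.0979]
eef_rot: [[-0.003, -0.276, 0.961], [-0.001, 0.961, 0.276], [-1.0, 0.0, -0.003]]
contact_force: [-0.6, -0.5, -4.1]
finger_gap: 0.22
```

Run:
```python
from h import *
for i in range(5):capture('side')
snap('wrist','w17');c=load('w17');snap('side','s3');s=sense();print(s['t'],c['p'],s['ee_pos'],s['contact_force'],s['finger_gap'],np.degrees(np.arctan2(c['R'][1,1],c['R'][0,1])))
cv2.imwrite('pics/z17.png',np.hstack([cv2.resize(c['pixels'][80:210,240:400],None,fx=2.5,fy=2.5),cv2.resize(load('s3')['pixels'][210:340,270:430],None,fx=2.5,fy=2.5)]))
```

```text
17.25 [0.54167962 0.04165138 0.10051949] [0.54165755 0.04153663 0.10064151] [-0.99023512  0.16979366 -3.23026048] 0.221045299643242 106.06454883604077
```

View pics/z17.png

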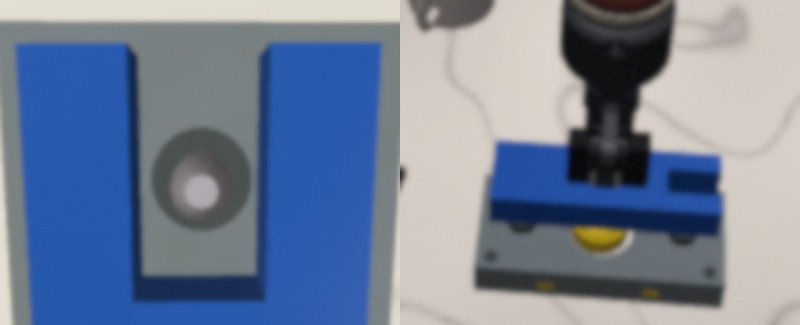

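Run:
```python
from h import *
c=load('w17')
P=onz(c,320.8,156,.074);print(P,(c['R'].T@(P-c['p']))*1000)
```

```text
[0.48059918 0.02359604 0.074     ] [ 26.41338688  -0.45259526 -63.73560407]
```

arm_command([
  {"linear":[0,0,-0.8],"delta_rot":[0,0,0],"hand":10},
  {"linear":[3,0,0],"delta_rot":[0,0,0],"hand":10},
  {"linear":[3,0,0],"delta_rot":[0,0,0],"hand":10},
  {"linear":[2,0,0],"delta_rot":[0,0,0],"hand":10},
  {"linear":[2,0,0],"delta_rot":[0,0,0],"hand":10},
])

```text
t: 17.67
ee_pos: [0.5402, 0.041, 0.0895]
eef_rot: [[-0.0, -0.277, 0.961], [-0.0, 0.961, 0.277], [-1.0, 0.0, -0.0]]
contact_force: [0.5, 0.3, -2.8]
finger_gap: 0.224
```

Run:
```python
from h import *
for i in range(4):
  capture('side'); s=sense();print(s['t'],s['ee_pos'],s['contact_force'],s['torque'])
```

```text
17.7167 [0.54016918 0.04094157 0.08922801] [-0.07347495  0.37651378 -3.66296251] [ 0.00908952 -0.11907297  0.00397351]
17.7667 [0.540223   0.04101455 0.08944214] [-0.75630807  0.49116324 -2.93271479] [-0.0056996  -0.08865885  0.058255  ]
17.8167 [0.54022925 0.041036   0.08959998] [ 0.11740761 -0.0202083  -2.4610586 ] [-0.03363891  0.0155474  -0.01015889]
17.8667 [0.54027573 0.04105497 0.08974985] [ 0.50328579 -0.65827393 -3.31625767] [ 0.01323819 -0.03301748  0.00240236]
```

arm_command([
  {"linear":[2,0,0],"delta_rot":[0,0,0],"hand":10},
  {"linear":[2,0,0],"delta_rot":[0,0,0],"hand":10},
  {"linear":[2,0,0],"delta_rot":[0,0,0],"hand":10},
  {"linear":[2,0,0],"delta_rot":[0,0,0],"hand":10},
  {"linear":[0,0,0],"delta_rot":[0,0,0],"hand":10},
])

```text
t: 18.28
ee_pos: [0.5408, 0.0412, 0.0816]
eef_rot: [[0.001, -0.277, 0.961], [0.001, 0.961, 0.277], [-1.0, 0.0, 0.001]]
contact_force: [1.2, 0.7, -3.9]
finger_gap: 0.222
```

Run:
```python
from h import *
for i in range(4):
  capture('side'); s=sense();print(s['t'],s['ee_pos'],s['contact_force'],s['torque'])
snap('wrist','w18')
```

```text
18.3333 [0.54081294 0.04127683 0.08174223] [ 1.42884385  0.84590429 -4.46923293] [ 0.12638698 -0.44749851 -0.00742761]
18.3833 [0.54082055 0.0412473  0.08177448] [ 2.17324799  0.33400889 -4.97608189] [ 0.15517428 -0.46711035  0.03673412]
18.4333 [0.5408088  0.04127041 0.08177827] [ 2.22947816  0.52044518 -5.53798661] [ 0.18063456 -0.46691627  0.00821591]
18.4833 [0.54078203 0.04125106 0.08178612] [ 2.7119495   0.37422732 -5.19137847] [ 0.1851325  -0.50606158  0.00732738]
```

View pics/w18.png

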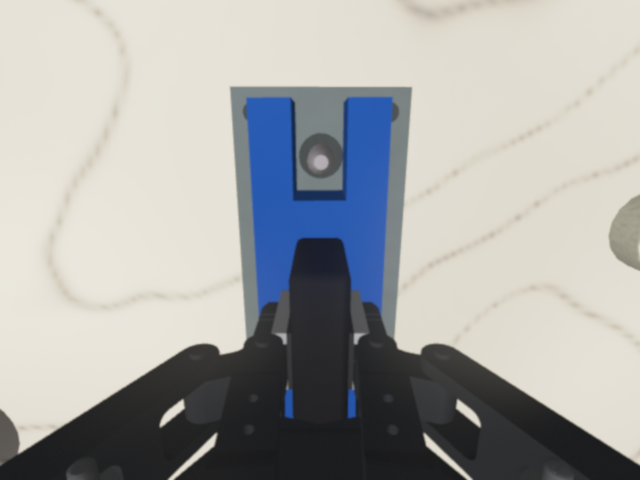

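arm_command([
  {"linear":[0,0,0.7],"delta_rot":[0,0,0],"hand":10},
  {"linear":[2,0,0],"delta_rot":[0,0,0],"hand":10},
  {"linear":[2,0,0],"delta_rot":[0,0,0],"hand":10},
  {"linear":[2,0,0],"delta_rot":[0,0,0],"hand":10},
  {"linear":[0,0,0],"delta_rot":[0,0,0],"hand":10},
], force=110)

```text
t: 18.95
ee_pos: [0.541, 0.0413, 0.0762]
eef_rot: [[0.0, -0.277, 0.961], [-0.0, 0.961, 0.277], [-1.0, -0.0, 0.0]]
contact_force: [0.4, -0.0, 3.2]
finger_gap: 0.216
```

Run:
```python
from h import *
for i in range(4):
  capture('side'); s=sense();print(s['t'],s['ee_pos'],s['contact_force'],s['torque'])
```

```text
19.0 [0.54098513 0.04126626 0.07625621] [-0.28293125 -0.21185652  3.10444371] [-0.05818238  0.05931854  0.07845429]
19.05 [0.54099969 0.04127657 0.07629294] [-0.13552313 -0.34710034  2.43058712] [-0.04142944  0.12710086 -0.004637  ]
19.1 [0.54103311 0.04125817 0.07628178] [-0.28006651 -0.83999801  2.46668491] [-0.08579657  0.03993279  0.00648548]
19.15 [0.54100272 0.04129333 0.07624486] [-0.12454927 -0.88065774  2.16369387] [-0.08434632  0.12410159  0.0019527 ]
```

arm_command([
  {"linear":[1.5,0,0],"delta_rot":[0,0,0],"hand":10},
  {"linear":[1.5,0,0],"delta_rot":[0,0,0],"hand":10},
  {"linear":[1,0,0],"delta_rot":[0,0,0],"hand":10},
  {"linear":[0,0,0],"delta_rot":[0,0,0],"hand":10},
  {"linear":[0,0,0],"delta_rot":[0,0,0],"hand":10},
])

```text
t: 19.57
ee_pos: [0.541, 0.0413, 0.0727]
eef_rot: [[0.001, -0.277, 0.961], [-0.001, 0.961, 0.277], [-1.0, -0.001, 0.0]]
contact_force: [-1.3, -1.2, 8.8]
finger_gap: 0.218
```

Run:
```python
from h import *
for i in range(2):
  capture('side'); s=sense();print(s['t'],s['ee_pos'],s['contact_force'],s['torque'])
```

```text
19.6167 [0.54102643 0.04130116 0.07269948] [-1.37025989 -0.90145191  8.30872865] [-0.14504611  0.40695974 -0.00397512]
19.6667 [0.54101085 0.04128763 0.07268727] [-1.20170938 -1.57761581  9.73241736] [-0.20173341  0.3984674   0.01080527]
```

arm_command([
  {"linear":[1,0,0],"delta_rot":[0,0,0],"hand":10},
  {"linear":[1,0,0],"delta_rot":[0,0,0],"hand":10},
  {"linear":[0,0,0],"delta_rot":[0,0,0],"hand":10},
  {"linear":[0,0,0],"delta_rot":[0,0,0],"hand":10},
  {"linear":[0,0,0],"delta_rot":[0,0,0],"hand":10},
])

```text
t: 20.08
ee_pos: [0.5409, 0.0413, 0.0725]
eef_rot: [[0.001, -0.277, 0.961], [-0.002, 0.961, 0.277], [-1.0, -0.002, 0.001]]
contact_force: [-5.5, -3.3, 20.6]
finger_gap: 0.221
```

Run:
```python
from h import *
for i in range(2):
  capture('side'); s=sense();print(s['t'],s['ee_pos'],s['contact_force'],s['torque'],s['finger_gap'])
```

```text
20.1333 [0.54088491 0.04131256 0.0724741 ] [-6.01280118 -2.46488763 21.40512506] [-0.44573819  1.0148481  -0.02023566] 0.2135665350928191
20.1833 [0.540886   0.04131134 0.07247329] [-5.1262095  -2.54306127 20.69563677] [-0.47047649  1.04228281 -0.01669389] 0.2191908942389968
```

arm_command([
  {"linear":[0,0,-0.2],"delta_rot":[0,0.004,0],"hand":10},
  {"linear":[0,0,0],"delta_rot":[0,0.004,0],"hand":10},
  {"linear":[0,0,0],"delta_rot":[0,0,0],"hand":10},
  {"linear":[0,0,0],"delta_rot":[0,0,0],"hand":10},
  {"linear":[0,0,0],"delta_rot":[0,0,0],"hand":10},
])

```text
t: 20.6
ee_pos: [0.5409, 0.0413, 0.0727]
eef_rot: [[-0.006, -0.277, 0.961], [-0.004, 0.961, 0.277], [-1.0, -0.002, -0.007]]
contact_force: [-5.9, -3.8, 21.7]
finger_gap: 0.219
```

Run:
```python
from h import *
for i in range(2):
  capture('side'); s=sense();print(s['t'],s['ee_pos'],s['contact_force'],s['torque'],s['finger_gap'],s['eef_rot'][:,0])
snap('side','s4');snap('wrist','w19');snap('top','t4')
cv2.imwrite('pics/z19.png',np.hstack([cv2.resize(load('w19')['pixels'],(400,300)),cv2.resize(load('s4')['pixels'][220:340,270:430],(400,300))]))
```

```text
20.65 [0.54090513 0.04135301 0.07268494] [-6.99843467 -2.37495874 21.14624491] [-0.40605777  0.83347305 -0.05880628] 0.22317138790405197 [-0.00569965 -0.0040757  -0.99997545]
20.7 [0.54094364 0.04132325 0.0727111 ] [-6.02151355 -2.85565813 21.21524098] [-0.4374816   0.82542987 -0.05002385] 0.21790478827963597 [-0.00562043 -0.00413543 -0.99997565]
```

View pics/z19.png

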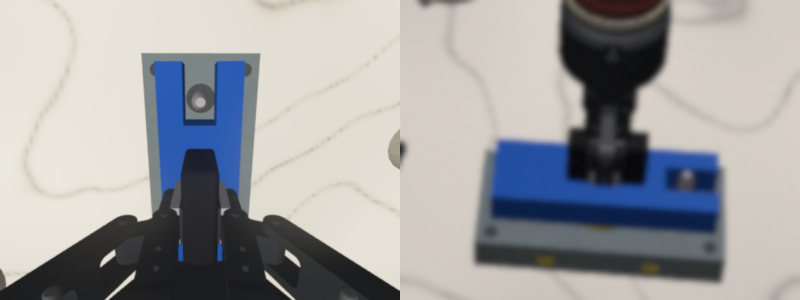

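arm_command([
  {"linear":[0,0,0],"delta_rot":[0,-0.004,0],"hand":10},
  {"linear":[0,0,-0.3],"delta_rot":[0,-0.004,0],"hand":10},
  {"linear":[0.5,0,0],"delta_rot":[0,0,0],"hand":10},
  {"linear":[0,0,0],"delta_rot":[0,0,0],"hand":10},
  {"linear":[0,0,0],"delta_rot":[0,0,0],"hand":10},
])

```text
t: 21.27
ee_pos: [0.5408, 0.0413, 0.0724]
eef_rot: [[0.002, -0.277, 0.961], [-0.002, 0.961, 0.277], [-1.0, -0.003, 0.002]]
contact_force: [-6.3, -2.3, 22.3]
finger_gap: 0.222
```

Run:
```python
from h import *
for i in range(2):
  capture('side'); s=sense();print(s['t'],s['ee_pos'],s['contact_force'],s['torque'],s['finger_gap'],s['eef_rot'][:,0])
c=snap('wrist','w20');c=load('w20');
m=cv2.inRange(cv2.cvtColor(c['pixels'],cv2.COLOR_BGR2HSV),(100,150,90),(130,255,255)); m[300:]=0
for u in (255,270,370,385):
    v=np.where(m[:,u]>0)[0].min(); P=onz(c,u,v,.066);print('tip',u,v,P,(c['R'].T@(P-c['p']))*1000)
```

```text
21.3167 [0.54083436 0.0413084  0.07238569] [-5.47360418 -3.41795034 22.98849375] [-0.52199919  0.94587751 -0.0673115 ] 0.2238508274438136 [ 0.00236786 -0.00196561 -0.99999526]
21.3667 [0.5408269  0.04130829 0.07237387] [-5.17355367 -3.30387081 23.44657053] [-0.47669785  0.99430851 -0.06174977] 0.21752723571292343 [ 0.00233835 -0.00198589 -0.99999529]
tip 255 98 [ 0.46465162 -0.00734126  0.066     ] [  6.29233173 -25.65540893 -86.67343824]
tip 270 98 [ 0.46306418 -0.00184185  0.066     ] [  6.2776985  -19.93149424 -86.67714859]
tip 370 98 [0.45248741 0.03479948 0.066     ] [  6.18020053  18.20569105 -86.70186987]
tip 385 98 [0.45090182 0.04029247 0.066     ] [  6.16558436  23.92293415 -86.7055759 ]
```

arm_command([
  {"linear":[0,0,0],"delta_rot":[0,0.0022,0],"hand":10},
  {"linear":[0.5,0,0],"delta_rot":[0,0,0],"hand":10},
  {"linear":[0,0,0],"delta_rot":[0,0,0],"hand":10},
  {"linear":[0,0,0],"delta_rot":[0,0,0],"hand":10},
  {"linear":[0,0,0],"delta_rot":[0,0,0],"hand":10},
])

```text
t: 21.83
ee_pos: [0.5408, 0.0413, 0.0724]
eef_rot: [[0.0, -0.277, 0.961], [-0.003, 0.961, 0.277], [-1.0, -0.003, -0.0]]
contact_force: [-7.6, -3.7, 25.2]
finger_gap: 0.219
```

Run:
```python
from h import *
for i in range(3):
  capture('side'); s=sense();print(s['t'],s['ee_pos'],s['contact_force'],s['torque'],s['finger_gap'],s['eef_rot'][:,0])
t=snap('top','t5'); snap('side','s5')
cv2.imwrite('pics/z20.png',np.hstack([cv2.resize(load('t5')['pixels'][130:330,140:460],(480,300)),cv2.resize(load('s5')['pixels'][220:340,270:398],(320,300))]))
```

```text
21.8833 [0.54081111 0.04129673 0.07238879] [-6.80665154 -3.65055808 25.49553185] [-0.54736839  1.0739652  -0.05373095] 0.21812950152755878 [ 4.99848357e-04 -2.95427554e-03 -9.99995511e-01]
21.9333 [0.54079956 0.04131628 0.07239146] [-7.22136862 -3.30913649 25.88853511] [-0.61050796  1.0964025   0.01111605] 0.2202866697492808 [ 5.04203579e-04 -2.95194548e-03 -9.99995516e-01]
21.9833 [0.54084899 0.04131658 0.07241733] [-6.29452016 -3.18109937 25.28158546] [-0.56215443  1.07251729 -0.02168226] 0.21958779401559347 [ 6.03346364e-04 -2.93784309e-03 -9.99995503e-01]
```

View pics/z20.png

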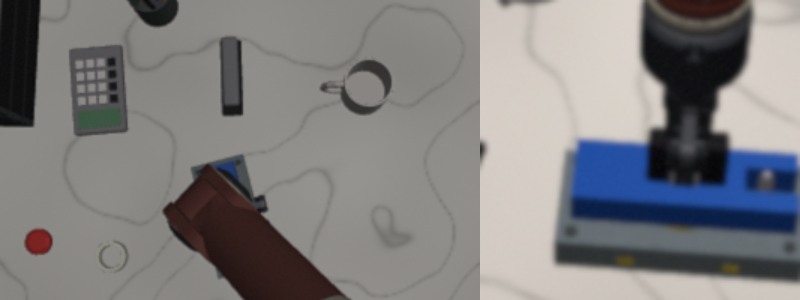

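The post shows in the fork and nothing else on the desk has moved. TCP z is 72.4 mm; the grasp was 34.65 mm above the underside, so the underside is at 37.8 mm, level with the 38 mm shoulders. The tool is level and the push is steady at about 25 N, so I'm handing in.

Run:
```python
from h import *
print(hand_in()); s=sense(); print(s['t'],s['ee_pos'],s['contact_force'])
```

```text
the job is handed in; nothing more can be done
None
the job is handed in; nothing more can be done
```

I put the yellow tag in the nest and let it go. I then gripped the cover by its handle, fitted it over the pin with the fork around the post, and pressed it home. I handed in at about 22 s with the cover still gripped at 110 N and pushed down.

**Last checks:**
- **Height:** the cover's underside works out at about 37.8 mm, against 38 mm for the shoulders. The push rose sharply there (about 9 N to 21 N for 2 mm more command) and held steady at about 25 N.
- **Level:** the tool was within about 0.2° of vertical.
- **In view:** the post showed between the fork's prongs. The red tag, tape, mug, stapler and calculator were where they started.

**What was less clear:**
- **Side force:** about 7 N toward the robot remained. Shifting the tool 0.5 mm did not remove it. I took it as friction on the pin or shoulders.
- **Pin shoulder:** the cover hides it, so contact on both shoulders is inferred from height, tilt and torque.
- **Camera disagreement:** the top camera placed the jig 2–5 mm off from the wrist camera. I used the wrist camera, and the fit bore it out.

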